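# Stow a laryngoscope handle in the emergency case's hidden flap compartment

### The arm

A 6-joint arm with a two-finger parallel gripper is mounted at the origin on the work surface. World frame = base frame: x ahead of the robot, y to its left, z up, the work surface at z = 0. Lengths are in m, angles in rad, forces in N, time in s.
With the tool pointing down it reaches from about 0.375 to 0.9 m from the base axis. Payload 3.1 kg.
Tool frame: the origin (TCP) lies at the very end of the fingers, on their centre line; the grasp point (between the pads) lies 19 mm behind it (manip.tcp_to_grasp is the distance from the TCP to the grasp point, in m); z points along the fingers, y is the line along which they close (so a half turn about z gives the same grasp; the last joint's range is limited). The gripper opens to 85 mm and grips with 20 to 120 N. Pads are 22 mm wide; open, the fingers measure 114 mm over their backs; the gripper's body (76 mm by 85 mm) begins 54 mm behind the grasp point. The pads swing forward as they close: fully open they stand 13 mm farther back than shut.
Start: joints at [-1.49, 0.527, 1.433, -0, 1.181, -0.178], TCP at [0.16, -0.604, 0.231] pointing down, gripper open.
Joint ranges: [-3.08, 3.08], [-0.75, 2.2], [0.22, 2.44], [-1.43, 4.57], [0, 2.65], [-2.85, 2.85]. Speed limits (rad/s): [2.79, 2.79, 3.14, 3.14, 3.14, 3.14].

### API

Orientations are given as a unit quaternion [x, y, z, w].
In Python, from station import manip gives the robot as it stands. The module is installed in compiled form; this text tells all that it offers.
- The arm moves only by the tool step_arm, never from a script. Its argument "commands" is one flat list of numbers, 6 for each row, row after row: the shift along the tool's x, y, z in m, then the turn, a rotation vector about the tool's x, y, z in degrees. A call has exactly 10 rows; each row is the pose to reach, as a shift and turn from the pose commanded when the call began, along the tool's axes at that moment; what a row does not reach only later rows make up. A row lasts 1/10 s, in which the tool goes at most 50 mm and 8.59 degrees, less where a joint would pass 70% of its speed; a pose out of reach is approached as far as the arm can. A call with a gripper value outside its range is refused whole. "jaw" is the opening in per cent of the stroke, from 0 (shut) to 100 (fully open), set as the call begins (left out, the last holds). The fingers move at their own pace and stop on an object; "grip_force" is the grip in N (left out, the last holds). Time passes only in rows, so rows that repeat a pose let the fingers close, or fill a call up. It gives the time, the measured TCP pose, the force, the opening and the grip force at its end, in the units of the state.
- manip.sense(): the state, without advancing time (a new reading comes with each control period).
- manip.snapshot(name): name is "scene" or "side" or "wrist"; returns a dict with "pixels" (420x560x3 uint8, blue, green, red), "fx", "fy", "cx", "cy" (pixels), "k1" (the pictures are not rectified: a ray, as slopes to the right and down, at radius r is drawn at 1 + k1 r^2 times it, then the intrinsics apply), "R" (3x3) and "t" (3): a world point X has camera coordinates R X + t; the wrist camera has in their place "mount" (4x4, takes a point from camera to tool coordinates, whose origin is the TCP and whose axes are the flange's). Camera axes: x right, y down, z forward; pixel columns grow to the right and rows downward; lengths in m; the calibration is good to about 2 mm. A picture is of the moment at which its call begins: read the wrist's pose just before it. There is no depth.
- manip.sign_off(): hands the job in; it is judged then, once.
The state is a dict: "t": time; "q": joint angles; "qd": joint speeds; "tau": joint torques, N m; "tcp_pos": TCP position; "tool_rot": TCP orientation; "force": force on the tool from outside, world axes, zero at the start; "ft_torque": the same for the moment, N m; "finger_gap": opening from 0.0 (shut) to 1.0 (fully open); "gripper_force": force on a finger pad.
Only numpy, scipy, OpenCV 4.12 (cv2) and the standard library are available. Lean on these libraries where they do the work, as an engineer would, in place of code of your own. Each camera call takes 0.05 s, during which the arm holds its last target. There are 200 camera calls.

### The job

Put the laryngoscope handle from the mat away in the orange emergency case: press the latch plate on the case's sloping shoulder so that the hidden front flap springs ajar, pull the flap down to its stop, and lay the handle lengthwise in the two saddles of the compartment without letting it fall. Then push the flap back up until it latches shut flush, and let go; do not disturb the torch, the tape roll or the two bottles.

Things in the scene. Friction and masses are not known exactly. Their poses are not given: they have to be found in the camera images.
- case_front (a point): Orange plastic emergency case, 400 wide, 260 deep, 250 high, standing heavy and fixed on the table. Point: middle of the foot of its front face, on the table. Axes of all points on the case: x level into the case (away from its front), y to the left along the front, z up. The front is upright to 185 mm; from there the shoulder slopes back at 45 degrees to 250 mm. Black carry handle on top, 285 mm high.
- latch_face (a point): Black latch plate, 100 (along y) x 30 mm, standing 8 mm proud in the middle of the 45-degree shoulder. Point: centre of its outer face; axes as case_front. Pressed squarely into the slope (along x and -z of the case, 45 degrees each) it goes in 8 mm, spring-loaded 3.5 to 7.5 N; the flap is released in the last 2 mm and then takes about 0.7 s to spring ajar. The plate comes back by itself.
- latch (a joint): Travel of the latch plate in m: 0 out, 0.008 fully pressed. Its hooks snap back on by themselves when the flap is pushed shut.
- flap (a joint): Opening angle of the flap in rad: 0 to 0.005 latched shut (it gives inwards to -0.03 at the stop), about 0.36 sprung ajar after release, 0.82 fully down at its stop. A stiff hinge: beyond 0.36 it stays where it is left. Pulling takes about 3 N at the rim; shutting takes about 10 N square to the flap near the rim, most in the last 0.2 rad, to past 0, where it latches.
- flap_hinge (a point): Middle of the flap's level hinge line, at the bottom of its inner face, 30 mm above the table, in the plane of the case front; axes as case_front. The opening ends 130 mm above the hinge; over it stands the upright fascia, in the plane of the front, and the shoulder, so the open bin cannot be reached straight from above.
- flap_rim (a point): Orange front flap, flush, bottom-hinged, 224 wide, 125 high, 10 mm thick, with a grey bin behind it that tilts out with it. Point: middle of its free upper edge (mid-thickness, 5 mm ahead of the hinge line). Axes turn with the flap: x through the flap into the bin, y along the edge, z from hinge to edge. The inner 150 mm of the edge are clear to hook or pinch; ajar, its gap to the fascia is about 45 mm; steel keepers stand 18 mm inwards at y = +-88 mm.
- cradle (a point): Where the axis of the laid handle belongs: in the flap's axes 42 mm behind the inner face and 85 mm up from the hinge. Axes as flap_rim (handle lies along y, saddles open to z). Two black V saddles 20 mm wide at y = +-45 mm carry it; the 70 mm between them is clear for fingers down to 8 mm above the hinge. The bin is 88 mm deep (x), 204 wide, its back wall 84 mm high; the handle has 10 mm play along y between its end blocks and the saddles.
- handle_center (a point): Laryngoscope handle: steel cylinder 30 mm thick with dark knurled bands and a square 30 x 30 x 14 mm block at each end, 160 mm long, about 0.26 kg, lying on the mat. Point: its centre, 15 mm above what it lies on; x along its length, z up. Either way round in the saddles is right.
- handle: The same handle; origin below handle_center at its underside, same axes.
- bottle_center (a point): Bystander: small amber bottle, 42 mm across, 115 high, standing upright beside one half of the handle. Point: its centre, half-way up.
- tape_center (a point): Bystander: white roll of tape, 54 mm across, 24 high, lying flat beside the other half of the handle. Point: its centre.
- torch_center (a point): Bystander: black torch with a wider round head, 124 long, 36 thick, lying near the handle, about parallel to it, 120 mm off. Point: its centre; x along its length.
- sprayer_center (a point): Bystander: white bottle, 54 mm across, 170 high, standing between the case and the mat, nearer the robot. Point: its centre, half-way up.
Things that resemble listed ones, but are neither listed nor needed, are in the scene too. What is shaped like the handle but yellow is not meant.

How it is judged:
By the outcome, as a careful person would: the job done as asked, in the order asked, and still so for the second after the job is handed in, with the robot touching nothing.
It also fails if it takes over 72 s, if anything falls off the work surface, if the arm or the gripper's body presses on something with over 40 N, if the wrist force passes 120 N, or if a joint passes its speed limit or range.

## Working session

There is one attempt and no reset: what is moved stays moved. The work goes in short steps, Python scripts to look and compute and a tool call to move; the robot and the scene stay as the last step left them, time stands still between calls to the robot, and variables do not carry over. Pictures are saved under pics/ and viewed, at most 10 in all, crops included, and the job is handed in when it is done.

Besides the shell and the picture viewer there is one more tool, called as name(argument=value, ...) on one line, values as JSON. step_arm: Moves the arm, as the interface text tells. Its arguments: {"type":"object","properties":{"commands":{"type":"array","items":{"type":"number"}},"jaw":{"type":"number"},"grip_force":{"type":"number"}},"required":["commands"]}

```bash
mkdir -p pics
python3 - <<'E'
from station import manip
import cv2,pickle,numpy as np
s=manip.sense();print(s['t'],s['q'],s['tcp_pos'],s['tool_rot'],manip.tcp_to_grasp)
d={}
for n in['scene','side']:
    d[n]=manip.snapshot(n);cv2.imwrite(f'pics/{n}0.png',cv2.resize(d[n]['pixels'],(800,600),interpolation=cv2.INTER_CUBIC))
    print(n,{k:d[n][k] for k in d[n] if k!='pixels'})
pickle.dump(d,open('s0.pkl','wb'))
E
```

```text
0.0 [-1.49053878e+00  5.28476101e-01  1.43393070e+00 -1.82294794e-05
  1.18137689e+00 -1.78516763e-01] [ 0.1598892  -0.60345115  0.23031848] [ 9.91640110e-01  1.29029808e-01  4.53822100e-05 -1.09460680e-03] 0.0187
scene {'fx': 516.4023238989658, 'fy': 516.4023238989658, 'cx': 277.3078507125216, 'cy': 211.4752519271039, 'k1': -0.12164816875323876, 'R': array([[ 0.47763016,  0.87845857, -0.01341536],
       [ 0.60325346, -0.33902189, -0.7219068 ],
       [-0.63871332,  0.3367116 , -0.69186025]]), 't': array([-0.24456893, -0.20006142,  1.73150717])}
side {'fx': 481.71722186393134, 'fy': 481.71722186393134, 'cx': 282.15950370032675, 'cy': 209.9719440381674, 'k1': 0.05852978135370712, 'R': array([[-0.82668192, -0.56260066, -0.00880333],
       [-0.34903512,  0.52501615, -0.77622969],
       [ 0.44132922, -0.63862238, -0.63038875]]), 't': array([0.41223444, 0.30067023, 1.11894424])}
```

View pics/scene0.png

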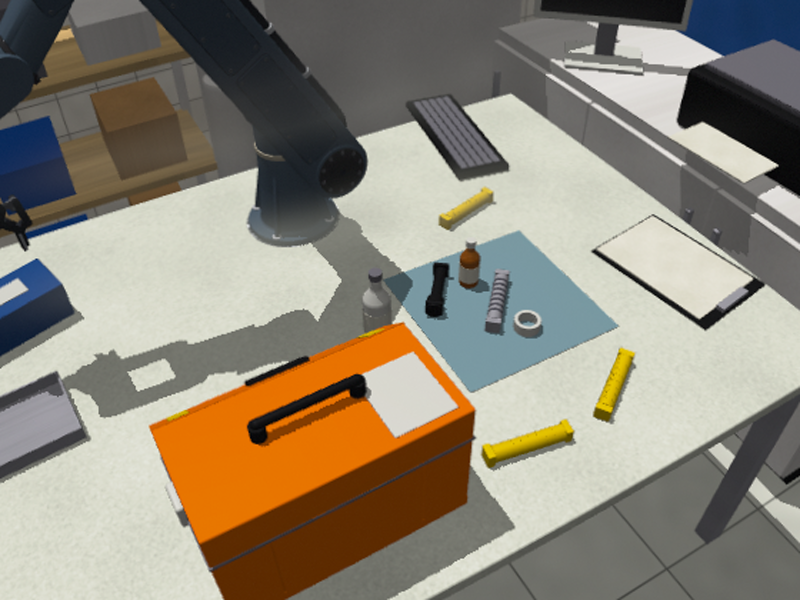

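View pics/side0.png

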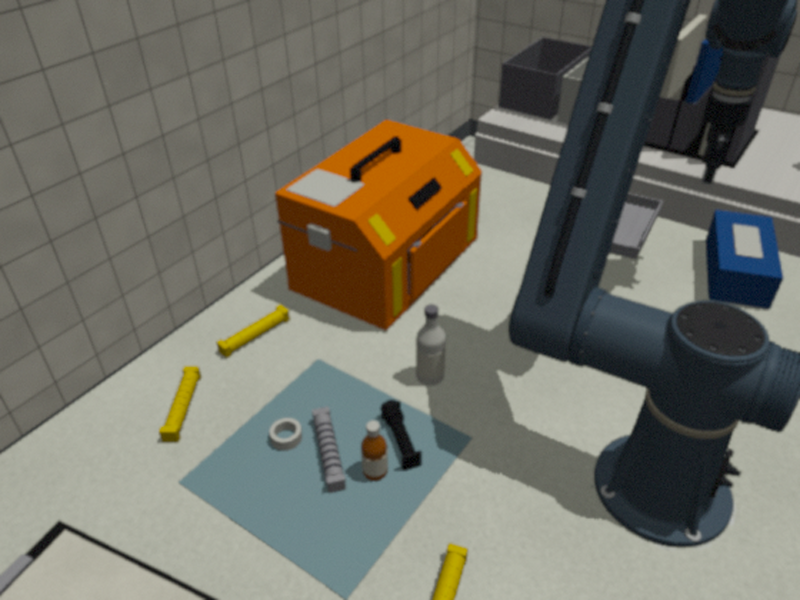

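Candidates for the handle, in scene picture pixels: steel banded cylinder (497,300), black torch (437,290) and yellow look-alikes (467,207), (614,384), (528,442). By the description it is the steel one at (497,300), at side (328,448). I'll check that in a close crop.

```bash
cat > h.py <<'E'
import numpy as np,cv2,pickle
from scipy.spatial.transform import Rotation as Ro
def K(c): return np.array([[c['fx'],0,c['cx']],[0,c['fy'],c['cy']],[0,0,1.]])
def D(c): return np.array([c['k1'],0,0,0,0.])
def ray(c,uv,pose=None):
    n=cv2.undistortPoints(np.array([[uv]],float),K(c),D(c))[0,0]
    if 'mount' in c:
        p,q=pose;T=np.eye(4);T[:3,:3]=Ro.from_quat(q).as_matrix();T[:3,3]=p;M=T@c['mount']
        return M[:3,3],M[:3,:3]@np.r_[n,1]
    R=c['R'];return -R.T@c['t'],R.T@np.r_[n,1]
def plane(c,uv,z,pose=None):
    o,d=ray(c,uv,pose);return o+d*(z-o[2])/d[2]
def tri(rs):
    A=0;b=0
    for o,d in rs:
        d=d/np.linalg.norm(d);P=np.eye(3)-np.outer(d,d);A=A+P;b=b+P@o
    return np.linalg.solve(A,b)
def proj(c,X,pose=None):
    X=np.atleast_2d(X)
    if 'mount' in c:
        p,q=pose;T=np.eye(4);T[:3,:3]=Ro.from_quat(q).as_matrix();T[:3,3]=p;M=np.linalg.inv(T@c['mount']);R,t=M[:3,:3],M[:3,3]
    else:R,t=c['R'],c['t']
    return cv2.projectPoints(X.astype(float),cv2.Rodrigues(np.array(R))[0],np.array(t,float),K(c),D(c))[0][:,0]
def tile(c,x,y,w,h,s):
    im=cv2.resize(c['pixels'][y:y+h,x:x+w],(w*s,h*s),interpolation=cv2.INTER_CUBIC)
    for v in range(-(-x//10)*10,x+w,10):
        L=12 if v%50==0 else 5;cv2.line(im,((v-x)*s,0),((v-x)*s,L),(255,255,255),1)
        if v%20==0:cv2.putText(im,str(v),((v-x)*s-8,20),0,.33,(0,0,255),1)
    for v in range(-(-y//10)*10,y+h,10):
        cv2.line(im,(0,(v-y)*s),(5,(v-y)*s),(255,255,255),1)
        if v%20==0:cv2.putText(im,str(v),(6,(v-y)*s+4),0,.33,(0,0,255),1)
    return im
E
python3 - <<'E'
from h import *
d=pickle.load(open('s0.pkl','rb'));a,b=d['scene'],d['side']
# mat view: 4x ; case view 4x
m=np.hstack([tile(a,290,160,100,75,4),tile(b,185,275,100,75,4)])
n=np.hstack([tile(a,100,220,200,100,2),tile(a,240,180,100,100,2),tile(a,100,220,100,100,2)])
cv2.imwrite('pics/c1.png',np.vstack([m,np.hstack([tile(a,102,222,200,90,2),tile(a,215,180,100,75,4)[:180]]) if 0 else np.hstack([tile(a,102,225,200,100,2),tile(b,285,240,100,50,4)])]))
cv2.imwrite('pics/c2.png',tile(b,190,80,160,120,5))
E
```

```text
(no output)
```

View pics/c1.png

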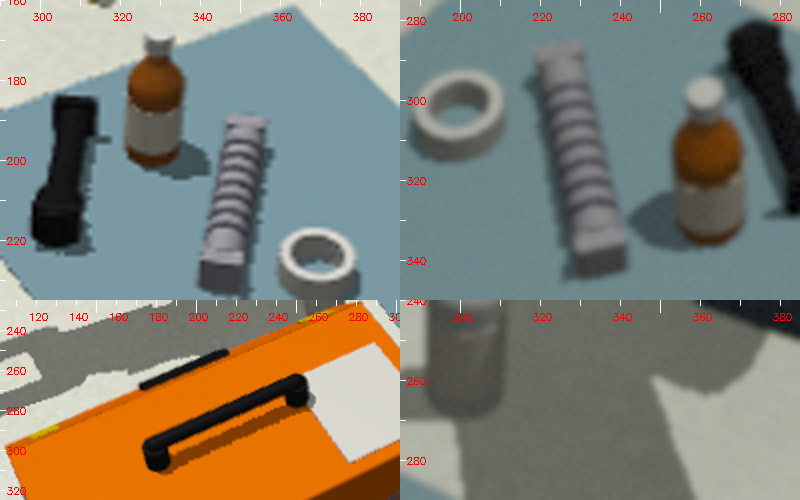

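View pics/c2.png

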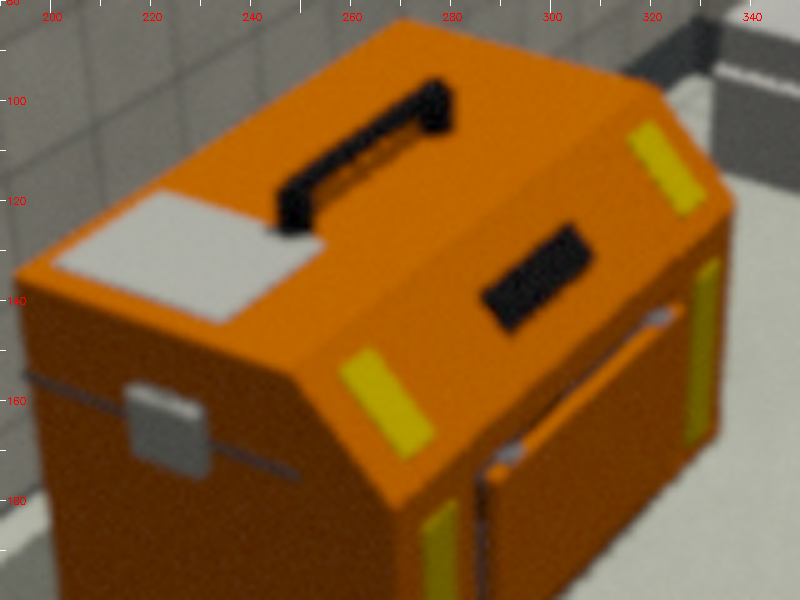

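Steel handle confirmed: the banded grey cylinder with square ends, scene crop end blocks at orig px (345,227)/(352,192) and side (225,290)/(235,339). The amber bottle and the tape roll stand on either side of it. The case's latch plate is at side px (298,136).

Run:
```python
from h import *
from scipy.optimize import least_squares
d=pickle.load(open('s0.pkl','rb'));a,b=d['scene'],d['side']
o={'B':((345.25,227.25),(225.25,290)),'A':((351.75,192),(235.25,339)),'spraytop':((262.5,189.7),(302.4,215.6)),'amberbase':((328,198.7),(262,333)),'tape':((369,225.5),(199.5,303))}
for k,(u,v) in o.items(): print(k,tri([ray(a,u),ray(b,v)]).round(4))
for nm,zz in(('A',.015),('B',.015)):
    print(nm,plane(a,o[nm][0],zz).round(4),plane(b,o[nm][1],zz).round(4))
print('torch',plane(a,(308,187),.018),plane(a,(304,214),.018))
P=[(b,0,.2,.185,270,181.4),(b,.065,.2,.25,248.4,155),(b,.065,-.2,.25,321,97),(b,0,-.2,.185,336.6,119.6),(b,.26,-.2,.25,270.4,83.6),(b,.26,.2,.25,193,134.4),(b,0,-.2,0,333.2,168),(b,0,.2,0,269.5,228.9),(a,.26,.2,.25,331.8,285.6),(a,.26,-.2,.25,147,378),(b,.0325-.0057,0,.2175+.0057,297.6,135.8)]
def W(p,X):
    c,s=np.cos(p[2]),np.sin(p[2]);return np.array([p[0]+c*X[0]-s*X[1],p[1]+s*X[0]+c*X[1],X[2]])
def f(p): return np.concatenate([proj(c,W(p,X[:3]))[0]-X[3:] for c,*X in P])
r=least_squares(f,[.6,-.3,-.6],loss='soft_l1');print(r.x,np.degrees(r.x[2]));print(f(r.x).reshape(-1,2).round(1))
print('latch',W(r.x,(.0268,0,.2232)),'rim',W(r.x,(-.005,0,.155)))
```

```text
B [0.5391 0.1994 0.0192]
A [0.4258 0.2999 0.0193]
spraytop [ 0.4388 -0.0026  0.1694]
amberbase [ 0.3952  0.2378 -0.0048]
tape [0.5655 0.2641 0.0168]
A [0.4231 0.3042 0.015 ] [0.4269 0.2963 0.015 ]
B [0.5374 0.2036 0.015 ] [0.5403 0.1949 0.015 ]
torch [0.34175751 0.19901058 0.018     ] [0.43726015 0.1282227  0.018     ]
[ 0.58564088 -0.25779846  0.03407143] 1.952149183118361
[[-1.   0.5]
 [-0.4 -0.5]
 [-0.3 -0.5]
 [ 0.9  0.3]
 [-0.8 -0.6]
 [-1.5  0.4]
 [ 0.8 -0.2]
 [ 1.2  4.4]
 [ 1.5 -1.5]
 [-7.2  0.6]
 [ 1.1 -1.4]]
latch [ 0.61242533 -0.25688552  0.2232    ] rim [ 0.58064379 -0.25796878  0.155     ]
```

```bash
cat >> h.py <<'E'
C=np.array([.5856,-.2578,0]);YAW=np.radians(1.95)
Rc=Ro.from_euler('z',YAW)
def tool(t): # tilt t rad, case frame -> world rotation
    s,c=np.sin(t),np.cos(t);return Rc*Ro.from_matrix(np.array([[0,1,0],[c,0,s],[s,0,-c]]).T)
def cw(X): return C+Rc.apply(X)
def flap(th,x,z): # point in flap axes from hinge -> case
    return np.array([x*np.cos(th)-z*np.sin(th),0,.03+x*np.sin(th)+z*np.cos(th)])
def rel(p,R,P,Q): return R.inv().apply(np.array(P)-p).round(4),np.degrees((R.inv()*Q).as_rotvec()).round(2)
def now():
    from station import manip
    s=manip.sense();return s,np.array(s['tcp_pos']),Ro.from_quat(s['tool_rot'])
E
python3 - <<'E'
from h import *
s,p,R=now();t=np.pi/4
u=np.array([1,0,-1])/2**.5
L=np.array([.0325-.0057,0,.2175+.0057])
print(rel(p,R,cw(L-.08*u),tool(t)),cw(L-.08*u))
E
```

```text
(array([ 0.471 , -0.232 , -0.0487]), array([-37.94,  30.1 , -72.91])) [ 0.5558487  -0.25881294  0.27976854]
```

step_arm(commands=[0.03, -0.015, -0.006, -2.5, 2, -4.9, 0.075, -0.037, -0.01, -6.3, 5, -12, 0.123, -0.06, -0.015, -10, 7.8, -19, 0.17, -0.083, -0.02, -13.7, 10.8, -26, 0.217, -0.106, -0.025, -17.4, 13.8, -33.4, 0.264, -0.13, -0.03, -21.2, 16.8, -40.7, 0.311, -0.153, -0.035, -25, 19.8, -48, 0.358, -0.176, -0.04, -28.7, 22.8, -55.2, 0.405, -0.2, -0.045, -32.5, 25.8, -62.4, 0.45, -0.222, -0.048, -36, 28.6, -69.3], jaw=0)

```text
t: 1.1
tcp_pos: [0.5239, -0.2857, 0.2781]
tool_rot: [0.67, 0.645, 0.263, 0.256]
force: [0.8, 0.3, -0.5]
finger_gap: -0.004
gripper_force: 0.0
```

Run:
```python
from h import *
s,p,R=now();t=np.pi/4;print(s['t'],p,s['q'].round(3) if hasattr(s['q'],'round') else s['q'],s['finger_gap'],s['force'])
u=np.array([1,0,-1])/2**.5
L=np.array([.0325-.0057,0,.2175+.0057])
print(rel(p,R,cw(L-.08*u),tool(t)))
from station import manip
c=manip.snapshot('wrist');pickle.dump((c,(s['tcp_pos'],s['tool_rot'])),open('w1.pkl','wb'));print(c['mount'],proj(c,[cw(L)],(p,s['tool_rot'])))
cv2.imwrite('pics/w1.png',tile(c,0,0,560,420,1))
```

```text
1.1 [ 0.5238673  -0.28574916  0.27813588] [-0.987  0.321  1.94   1.055  0.712 -1.725] -0.004229438124367848 [ 0.77793927  0.33037614 -0.46508507]
(array([0.0279, 0.0235, 0.0206]), array([-1.91,  1.56, -3.53]))
[[ 1.33066612e-04 -9.47593897e-01 -3.19477368e-01  8.25810065e-02]
 [ 9.99999985e-01  9.13864649e-05  1.45454291e-04  8.58384581e-04]
 [-1.08635691e-04 -3.19477382e-01  9.47593895e-01 -1.42288475e-01]
 [ 0.00000000e+00  0.00000000e+00  0.00000000e+00  1.00000000e+00]] [[307.16702842 178.85916035]]
```

View pics/w1.png

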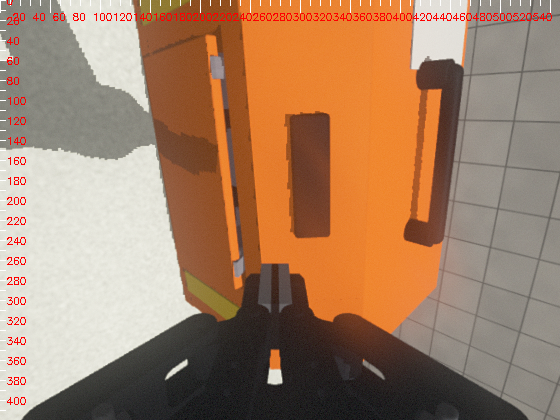

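The wrist view shows the latch plate at px (293–330, 114–237), centre about (312,175) against (307,179) predicted. The fascia and rim line are at u≈210–240 and the shut fingertips at (275,265). I'll correct the case position by that few mm and go.

```bash
python3 - <<'E'
from h import *
c,pose=pickle.load(open('w1.pkl','rb'))
X=plane(c,(312,175),.2232,pose);L=np.array([.0325-.0057,0,.2175+.0057]);print(X,cw(L),X-cw(L))
for q in [(.0325,.2,.0),(0,.11,.155),(-.01,.112,.155),(-.01,-.112,.155),(.065,.2,.25),(.065,-.2,.25),(0,.2,.185),(.26,.2,.25)]:print(q,proj(c,cw(q),pose).round(0))
import re
n=X-cw(L);s=open('h.py').read().replace('C=np.array([.5856,-.2578,0])',f'C=np.array([{.5856+n[0]:.4f},{-.2578+n[1]:.4f},0])');open('h.py','w').write(s)
E
python3 - <<'E'
from h import *
s,p,R=now();u=np.array([1,0,-1])/2**.5;L=np.array([.0325-.0057,0,.2175+.0057])
P=cw(L-.012*u);Q=tool(np.pi/4);print(C,rel(p,R,P,Q))
E
```

```text
[ 0.6180922 -0.2548166  0.2232   ] [ 0.61238448 -0.25688807  0.2232    ] [0.00570772 0.00207147 0.        ]
(0.0325, 0.2, 0.0) [[151. -27.]]
(0, 0.11, 0.155) [[212.  34.]]
(-0.01, 0.112, 0.155) [[200.  30.]]
(-0.01, -0.112, 0.155) [[232. 290.]]
(0.065, 0.2, 0.25) [[ 370. -143.]]
(0.065, -0.2, 0.25) [[357. 367.]]
(0, 0.2, 0.185) [[ 222. -131.]]
(0.26, 0.2, 0.25) [[473. -57.]]
[ 0.5913 -0.2557  0.    ] (array([0.0257, 0.0289, 0.0907]), array([-1.8 ,  0.96, -3.25]))
```

```bash
sed -i 's/C=np.array(\[.5913,-.2557,0\])/C=np.array([.5893,-.2560,0])/' h.py; sed -i 's/C=np.array(\[0.5913,-0.2557,0\])/C=np.array([.5893,-.2560,0])/' h.py
python3 - <<'E'
from h import *
s,p,R=now();u=np.array([1,0,-1])/2**.5;L=np.array([.0325-.0057,0,.2175+.0057])
P=cw(L-.012*u);Q=tool(np.pi/4);print(C,rel(p,R,P,Q))
E
```

```text
[ 0.5893 -0.256   0.    ] (array([0.0254, 0.0274, 0.0894]), array([-1.8 ,  0.96, -3.25]))
```

step_arm(commands=[0.005, 0.006, 0.015, -0.5, 0.2, -0.8, 0.012, 0.013, 0.035, -1, 0.5, -1.6, 0.02, 0.021, 0.06, -1.5, 0.8, -2.5, 0.024, 0.026, 0.08, -1.8, 0.9, -3.1, 0.0254, 0.0274, 0.089, -1.8, 1, -3.2, 0.0254, 0.0274, 0.092, -1.8, 1, -3.2, 0.0254, 0.0274, 0.095, -1.8, 1, -3.2, 0.0254, 0.0274, 0.099, -1.8, 1, -3.2, 0.0254, 0.0274, 0.103, -1.8, 1, -3.2, 0.0254, 0.0274, 0.105, -1.8, 1, -3.2])

```text
t: 2.15
tcp_pos: [0.6152, -0.2644, 0.2208]
tool_rot: [0.648, 0.66, 0.271, 0.267]
force: [-5.8, -0.7, 5.0]
finger_gap: 0.002
gripper_force: 3.9
```

step_arm(commands=[0, 0, 0.002, 0, 0, 0, 0, 0, 0.004, 0, 0, 0, 0, 0, 0.006, 0, 0, 0, 0, 0, 0.008, 0, 0, 0, 0, 0, 0.008, 0, 0, 0, 0, 0, 0.006, 0, 0, 0, 0, 0, 0, 0, 0, 0, 0, 0, -0.02, 0, 0, 0, 0, 0, -0.04, 0, 0, 0, 0, 0, -0.05, 0, 0, 0])

```text
t: 3.15
tcp_pos: [0.5798, -0.2644, 0.2566]
tool_rot: [0.648, 0.66, 0.271, 0.267]
force: [0.6, 0.0, 0.4]
finger_gap: -0.001
gripper_force: 0.0
```

Run:
```python
from h import *
from station import manip
s,p,R=now();print(p,s['q'],s['force'])
c=manip.snapshot('wrist');pickle.dump((c,(s['tcp_pos'],s['tool_rot'])),open('w2.pkl','wb'))
b=manip.snapshot('side');pickle.dump(b,open('s2.pkl','wb'))
cv2.imwrite('pics/w2.png',np.hstack([tile(c,60,0,400,400,1),tile(b,230,80,133,133,3)[:400]]))
```

```text
[ 0.57977234 -0.26443589  0.2565568 ] [-0.87095356  0.40325236  1.90485375  1.176862    0.63343688 -1.81466223] [0.64486012 0.01402784 0.38557961]Traceback (most recent call last):
  File "<stdin>", line 6, in <module>
    return _nx.concatenate(arrs, 1, dtype=dtype, casting=casting)
           ~~~~~~~~~~~~~~~^^^^^^^^^^^^^^^^^^^^^^^^^^^^^^^^^^^^^^^
ValueError: all the input array dimensions except for the concatenation axis must match exactly, but along dimension 0, the array at index 0 has size 400 and the array at index 1 has size 399
```

Run:
```python
from h import *
c,_=pickle.load(open('w2.pkl','rb'));b=pickle.load(open('s2.pkl','rb'))
cv2.imwrite('pics/w2.png',np.hstack([tile(c,60,0,400,399,1),tile(b,230,80,133,133,3)]))
```

```text
(no output)
```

View pics/w2.png

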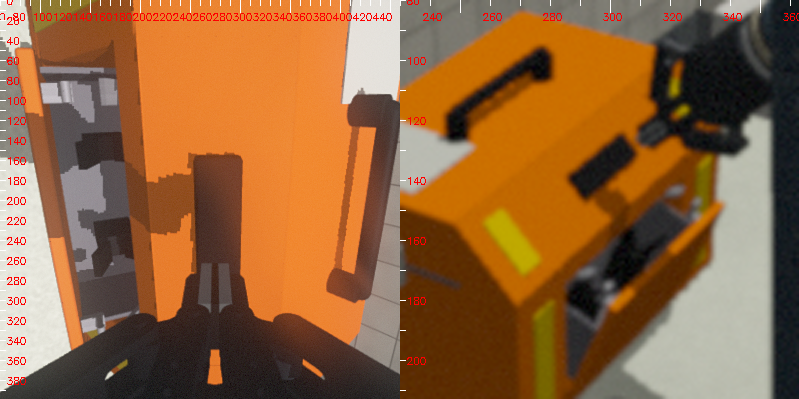

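The wrist picture shows the flap sprung ajar, rim at px (75–93,48) running down left, and plate back out with top corners (257,156)/(302,155). The side crop shows the rim from about (303,179) to (337,149). I'll refit the case and flap angle from all of these.

Run:
```python
from h import *
from scipy.optimize import least_squares
d=pickle.load(open('s0.pkl','rb'));b=d['side'];a=d['scene']
c1,p1=pickle.load(open('w1.pkl','rb'));c2,p2=pickle.load(open('w2.pkl','rb'))
def Lc(y,s): return (.0268+s*.7071,y,.2232+s*.7071)
P=[(b,None,x,px) for x,px in[((0,.2,.185),(270,181.4)),((.065,.2,.25),(248.4,155)),((.065,-.2,.25),(321,97)),((0,-.2,.185),(336.6,119.6)),((.26,-.2,.25),(270.4,83.6)),((.26,.2,.25),(193,134.4)),((0,-.2,0),(333.2,168))]]
P+=[(a,None,(.26,.2,.25),(331.8,285.6))]
P+=[(c1,p1,Lc(.05,-.015),(293,115)),(c1,p1,Lc(.05,.015),(330,113)),(c1,p1,Lc(-.05,.015),(330,237)),(c1,p1,Lc(-.05,-.015),(296,237)),(c2,p2,Lc(.05,-.015),(257,156)),(c2,p2,Lc(.05,.015),(302,155))]
F=[(b,None,.112,-.005,(303.3,179.3)),(b,None,-.112,-.005,(336.7,149)),(c2,p2,.112,-.01,(75,48)),(c2,p2,.112,0,(93,48))]
def f(v):
    R=Ro.from_euler('z',v[2]);r=[]
    for c,p,X,u in P:r.append(proj(c,R.apply(X)+[v[0],v[1],0],p)[0]-u)
    for c,p,y,x,u in F:
        X=flap(v[3],x,.125)+[0,y,0];r.append(proj(c,R.apply(X)+[v[0],v[1],0],p)[0]-u)
    return np.concatenate(r)
r=least_squares(f,[.589,-.256,.034,.36],loss='soft_l1');print(r.x);print(f(r.x).reshape(-1,2).round(1).tolist())
```

```text
[ 0.59069327 -0.25981709  0.0371127   0.35010598]
[[-1.9, -0.4], [-1.3, -1.3], [-1.6, -1.1], [-0.3, -0.4], [-1.9, -1.2], [-2.4, -0.2], [-0.3, -1.0], [2.2, 0.3], [-3.7, 0.2], [0.2, -0.3], [0.9, 0.4], [-1.0, 2.0], [-4.4, 0.4], [0.8, 0.8], [-3.6, 2.6], [-0.5, -2.9], [-1.1, -0.7], [0.7, -0.2]]
```

```bash
sed -i 's/^C=.*/C=np.array([.5902,-.2598,0]);YAW=.037/' h.py
python3 - <<'E'
from h import *
s,p,R=now()
print(rel(p,R,cw(flap(.36,-.005,.160)),tool(.36)))
P0,Q0=cw(flap(.36,-.005,.160)),tool(.36)
print(rel(P0,Q0,cw(flap(.36,-.005,.100)),tool(.36)))
P0,Q0=cw(flap(.36,-.005,.100)),tool(.36)
for th in np.linspace(.36,.86,11)[1:]:print(round(th,3),rel(P0,Q0,cw(flap(th,-.005,.100)),tool(th)))
E
```

```text
(array([ 0.0038, -0.0915,  0.0201]), array([24.17,  0.68, -0.85]))
(array([-0.  , -0.  ,  0.06]), array([0., 0., 0.]))
0.41 (array([ 0.    , -0.005 ,  0.0004]), array([-2.86, -0.  , -0.  ]))
0.46 (array([-0.   , -0.01 ,  0.001]), array([-5.73, -0.  , -0.  ]))
0.51 (array([-0.    , -0.0149,  0.0019]), array([-8.59,  0.  , -0.  ]))
0.56 (array([ 0.    , -0.0198,  0.003 ]), array([-11.46,   0.  ,  -0.  ]))
0.61 (array([ 0.    , -0.0246,  0.0043]), array([-14.32,   0.  ,  -0.  ]))
0.66 (array([-0.    , -0.0293,  0.0059]), array([-17.19,   0.  ,  -0.  ]))
0.71 (array([ 0.    , -0.034 ,  0.0078]), array([-20.05,  -0.  ,   0.  ]))
0.76 (array([ 0.    , -0.0385,  0.0098]), array([-22.92,   0.  ,   0.  ]))
0.81 (array([-0.    , -0.043 ,  0.0121]), array([-25.78,   0.  ,  -0.  ]))
0.86 (array([-0.    , -0.0473,  0.0146]), array([-28.65,   0.  ,  -0.  ]))
```

step_arm(commands=[0, -0.01, -0.005, 2, 0, 0, 0.001, -0.025, -0.004, 5, 0, 0, 0.002, -0.04, 0, 10, 0.3, -0.3, 0.003, -0.06, 0.008, 16, 0.5, -0.6, 0.004, -0.08, 0.015, 21, 0.6, -0.8, 0.004, -0.09, 0.02, 24, 0.7, -0.8, 0.004, -0.0915, 0.02, 24.2, 0.7, -0.85, 0.004, -0.0915, 0.02, 24.2, 0.7, -0.85, 0.004, -0.0915, 0.02, 24.2, 0.7, -0.85, 0.004, -0.0915, 0.02, 24.2, 0.7, -0.85], jaw=30)

```text
t: 4.25
tcp_pos: [0.5292, -0.2615, 0.1775]
tool_rot: [0.683, 0.708, 0.129, 0.123]
force: [0.0, 0.2, 0.9]
finger_gap: 0.3
gripper_force: 0.0
```

Run:
```python
from h import *
from station import manip
s,p,R=now();print(s['t'],p,s['q'],s['force'],s['finger_gap'])
print(rel(p,R,cw(flap(.36,-.005,.100)),tool(.36)))
c=manip.snapshot('wrist');b=manip.snapshot('side')
pickle.dump((c,(s['tcp_pos'],s['tool_rot']),b),open('w3.pkl','wb'))
cv2.imwrite('pics/w3.png',np.hstack([tile(c,60,0,400,399,1),tile(b,230,80,133,133,3)]))
```

```text
4.25 [ 0.52916939 -0.26154691  0.17746187] [-0.78230704  0.47207198  1.81239684  0.4375258   0.65429828 -1.14175382] [0.00494522 0.18894344 0.91194146] 0.2995335977118995
(array([-0.0006,  0.0002,  0.0595]), array([-0.04, -0.08, -0.02]))
```

View pics/w3.png

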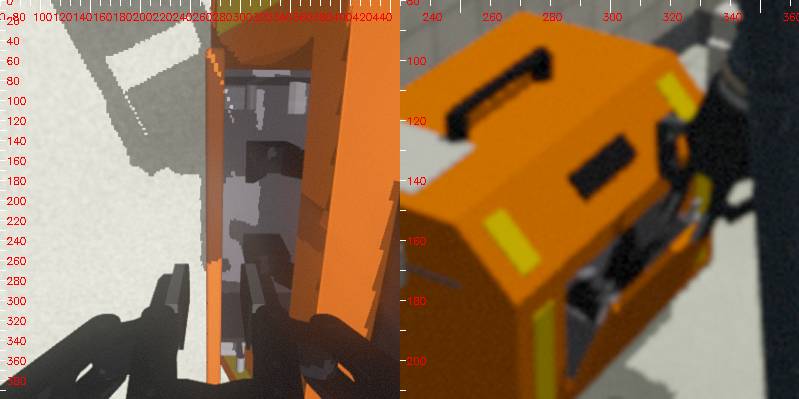

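The rim (image u≈213) is centred between the fingertips (180 and 247), with the gap clear behind it. I'll insert and pull.

step_arm(commands=[0, 0, 0.01, 0, 0, 0, 0, 0, 0.025, 0, 0, 0, 0, 0, 0.04, 0, 0, 0, 0, 0, 0.05, 0, 0, 0, 0, 0, 0.058, 0, 0, 0, 0, 0, 0.06, 0, 0, 0, 0, 0, 0.06, 0, 0, 0, 0, 0, 0.06, 0, 0, 0, 0, -0.005, 0.0604, -2.9, 0, 0, 0, -0.01, 0.061, -5.7, 0, 0])

```text
t: 5.35
tcp_pos: [0.5421, -0.2615, 0.1178]
tool_rot: [0.675, 0.701, 0.164, 0.159]
force: [0.0, 0.0, -0.9]
finger_gap: 0.3
gripper_force: 0.2
```

step_arm(commands=[0, -0.005, 0.0004, -2.9, 0, 0, 0, -0.01, 0.001, -5.7, 0, 0, 0, -0.0149, 0.0019, -8.6, 0, 0, 0, -0.0198, 0.003, -11.5, 0, 0, 0, -0.0246, 0.0043, -14.3, 0, 0, 0, -0.0293, 0.0059, -17.2, 0, 0, 0, -0.034, 0.0078, -20, 0, 0, 0, -0.036, 0.0088, -21.5, 0, 0, 0, -0.0385, 0.0098, -22.9, 0, 0, 0, -0.0385, 0.0098, -22.9, 0, 0])

```text
t: 6.35
tcp_pos: [0.5132, -0.2656, 0.094]
tool_rot: [0.632, 0.655, 0.3, 0.285]
force: [-0.1, 0.6, 0.0]
finger_gap: 0.295
gripper_force: 0.0
```

step_arm(commands=[0, -0.002, 0.0002, -1.1, 0, 0, 0, -0.004, 0.0003, -2.3, 0, 0, 0, -0.006, 0.0005, -3.4, 0, 0, 0, -0.008, 0.0007, -4.5, 0, 0, 0, -0.01, 0.001, -5, 0, 0, 0, -0.012, 0.001, -5, 0, 0, 0, -0.014, 0.001, -5, 0, 0, 0, -0.014, 0.001, -5, 0, 0, 0, -0.014, 0.001, -5, 0, 0, 0, -0.014, 0.001, -5, 0, 0])

```text
t: 7.35
tcp_pos: [0.5157, -0.2768, 0.0985]
tool_rot: [0.622, 0.644, 0.332, 0.298]
force: [0.8, -0.8, 0.7]
finger_gap: 0.3
gripper_force: 0.0
```

Run:
```python
from h import *
from station import manip
s,p,R=now();print(s['t'],p,s['q'],s['force'],s['finger_gap'])
l=Rc.inv().apply(p-C);print('case',l, 'tilt',np.degrees(np.arccos(-R.as_matrix()[2,2])))
c=manip.snapshot('wrist');b=manip.snapshot('side')
pickle.dump((c,(s['tcp_pos'],s['tool_rot']),b),open('w4.pkl','wb'))
for th in(.7,.75,.8,.82,.85):print(th,proj(b,cw(flap(th,-.005,.125)+[0,.112,0])).round(1),proj(c,cw(flap(th,0,.125)+[0,.05,0]),(p,s['tool_rot'])).round(1),proj(c,cw(flap(th,-.01,.125)+[0,.05,0]),(p,s['tool_rot'])).round(1))
cv2.imwrite('pics/w4.png',np.hstack([tile(c,60,0,400,399,1),tile(b,230,90,133,133,3)]))
```

```text
7.35 [ 0.51567381 -0.27680956  0.09851501] [-1.08709638  0.79923226  2.13647314  1.82536661  0.85562407 -2.8539956 ] [ 0.77415971 -0.79285716  0.67161585] 0.30034350168787033
case [-0.07510439 -0.01424108  0.09851501] tilt 52.912824411479455
0.7 [[311.  192.7]] [[317.5 155.4]] [[292.3 156.5]]
0.75 [[312.3 194.4]] [[301.8 156. ]] [[275.8 157. ]]
0.8 [[313.6 196.2]] [[285.6 156.5]] [[259.1 157.4]]
0.82 [[314.1 196.9]] [[279.  156.7]] [[252.4 157.5]]
0.85 [[314.8 198. ]] [[269. 157.]] [[242.3 157.7]]
```

View pics/w4.png

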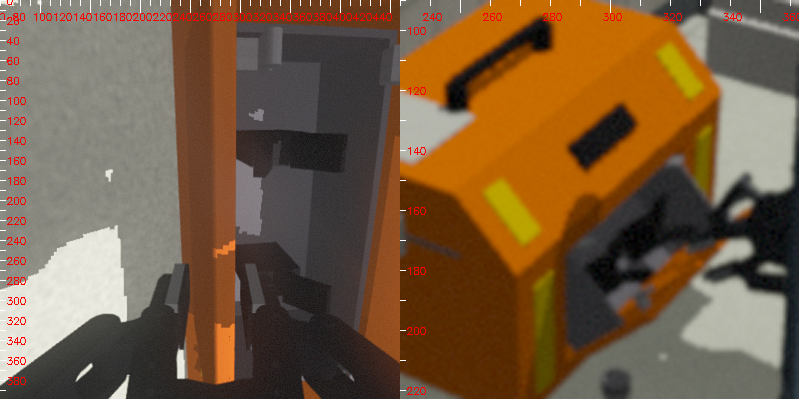

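The rim inner edge is at px ≈296, so the flap is at about 0.765, not yet at its stop. Joint 6 has reached its range limit (−2.85). I'll fit a small kinematic model to check the postures before continuing.

```bash
cat > kin.py <<'E'
from h import *
import itertools
dat=[([-1.49053878,.528476101,1.43393070,-1.8e-5,1.18137689,-.178516763],[.1598892,-.60345115,.23031848],[.99164,.12903,.0000454,-.00109]),
([-0.87095356,0.40325236,1.90485375,1.176862,0.63343688,-1.81466223],pickle.load(open('w2.pkl','rb'))[1][0],pickle.load(open('w2.pkl','rb'))[1][1]),
([-0.78230704,0.47207198,1.81239684,0.4375258,0.65429828,-1.14175382],*pickle.load(open('w3.pkl','rb'))[1]),
([-1.08709638,0.79923226,2.13647314,1.82536661,0.85562407,-2.8539956],*pickle.load(open('w4.pkl','rb'))[1])]
e=lambda a,x:Ro.from_euler(a,x)
def rot(q,s): 
    A=e('z',q[0]);B=A*e('y',q[1]);Cc=B*e('y',q[2]);E=Cc*e('z',s[0]*q[3])*e('y',q[4]);return A,B,Cc,E*e('z',s[1]*q[5]+s[2])
best=None
for s in itertools.product([1,-1],[1,-1],np.arange(4)*np.pi/2):
    er=sum((rot(q,s)[3].inv()*Ro.from_quat(r)).magnitude() for q,_,r in dat)
    if best is None or er<best[0]:best=(er,s)
S=best[1]
def row(q):
    A,B,Cc,E=[r.as_matrix() for r in rot(q,S)]
    return np.c_[A[:,0],A[:,1],A[:,2],B[:,2],Cc[:,0],Cc[:,2],E[:,2]]
M=np.vstack([row(q) for q,_,_ in dat]);y=np.concatenate([p for _,p,_ in dat])
par=np.linalg.lstsq(M,y,rcond=None)[0]
lo=np.array([-3.08,-.75,.22,-1.43,0,-2.85]);hi=np.array([3.08,2.2,2.44,4.57,2.65,2.85])
from scipy.optimize import least_squares
def ik(P,Q,q0):
    f=lambda q:np.r_[(row(q)@par-P)*10,(rot(q,S)[3].inv()*Q).as_rotvec()]
    r=least_squares(f,np.clip(q0,lo+.01,hi-.01),bounds=(lo,hi));return r.x.round(2),round(r.cost,5)
if __name__=='__main__':
    print(best,par.round(4),(M@par-y).round(4))
E
python3 - <<'E'
from kin import *
print(best,par.round(4),np.abs(M@par-y).max())
flip=e('z',np.pi)
q=dat[-1][0]
for t in(.5,.7,.8,.9):
  P=cw(flap(.84,.012-.008,.105)) if 0 else cw(flap(.84,0,.100));print(t,ik(P,tool(t),q),ik(P,tool(t)*flip,[*q[:5],q[5]+np.pi]),ik(P,tool(t)*flip,[-.7,.6,1.9,0,.6,2]))
Pc=cw(flap(.82,.042,.066));print('cradle',ik(Pc,tool(.82),q),ik(Pc,tool(.82)*flip,[*q[:5],q[5]+np.pi]))
H=np.array([.4825,.2495,-.004]);
for a in(138.4,-41.6):
  Q=Ro.from_matrix(np.array([[np.cos(np.radians(a)),np.sin(np.radians(a)),0],[np.sin(np.radians(a)),-np.cos(np.radians(a)),0],[0,0,-1]]).T)
  print('pick',a,ik(H+[0,0,.003],Q,[.3,.7,1.7,0,.8,-.5 if a>0 else 2.6]))
E
```

```text
(9.24244929835269e-06, (1, 1, np.float64(1.5707963267948966))) [-0.      0.111   0.2742  0.588   0.1141  0.3917  0.2967] 2.010474109415128e-08
0.5 (array([-0.87,  0.62,  1.98,  1.09,  0.44, -1.89]), np.float64(0.0)) (array([-0.87,  0.62,  1.98,  1.09,  0.44,  1.25]), np.float64(0.0)) (array([-0.87,  0.62,  1.98,  1.09,  0.44,  1.25]), np.float64(0.0))
0.7 (array([-0.96,  0.68,  2.09,  1.66,  0.57, -2.55]), np.float64(0.0)) (array([-0.96,  0.68,  2.09,  1.66,  0.57,  0.6 ]), np.float64(0.0)) (array([-0.96,  0.68,  2.09,  1.66,  0.57,  0.6 ]), np.float64(0.0))
0.8 (array([-1.01,  0.73,  2.13,  1.82,  0.69, -2.76]), np.float64(0.0)) (array([-1.01,  0.73,  2.13,  1.82,  0.69,  0.38]), np.float64(0.0)) (array([-1.01,  0.73,  2.13,  1.82,  0.69,  0.38]), np.float64(0.0))
0.9 (array([-1.05,  0.78,  2.15,  1.85,  0.81, -2.85]), np.float64(0.00045)) (array([-1.05,  0.79,  2.17,  1.91,  0.83,  0.22]), np.float64(0.0)) (array([-1.05,  0.79,  2.17,  1.91,  0.83,  0.22]), np.float64(0.0))
cradle (array([-0.9 ,  0.73,  2.03,  1.81,  0.65, -2.62]), np.float64(0.0)) (array([-0.9 ,  0.73,  2.03,  1.81,  0.65,  0.52]), np.float64(0.0))
pick 138.4 (array([ 0.27,  0.79,  1.78, -0.  ,  0.57, -0.57]), np.float64(0.0))
pick -41.6 (array([ 0.27,  0.79,  1.78, -0.  ,  0.57,  2.57]), np.float64(0.0))
```

Run:
```python
from kin import *
s,p,R=now();Q=tool(.7);m=(Rc.inv()*Q).as_matrix()
for th,ov in((.70,0),(.82,0),(.82,.004),(.82,.007)):
  P=cw(flap(th,0,.125)+.020*m[:,2]-(.0127+ov)*m[:,1]);print(th,ov,rel(p,R,P,Q),ik(P,Q,s['q']))
```

```text
0.7 0 (array([ 0.0144,  0.0013, -0.0036]), array([12.78, -1.64, -0.77])) (array([-0.96,  0.67,  2.09,  1.64,  0.58, -2.53]), np.float64(0.0))
0.82 0 (array([ 0.0142, -0.0135, -0.006 ]), array([12.78, -1.64, -0.77])) (array([-0.99,  0.69,  2.11,  1.69,  0.59, -2.61]), np.float64(0.0))
0.82 0.004 (array([ 0.0142, -0.0174, -0.0069]), array([12.78, -1.64, -0.77])) (array([-0.99,  0.7 ,  2.12,  1.7 ,  0.59, -2.63]), np.float64(0.0))
0.82 0.007 (array([ 0.0141, -0.0204, -0.0076]), array([12.78, -1.64, -0.77])) (array([-1.  ,  0.7 ,  2.12,  1.71,  0.59, -2.65]), np.float64(0.0))
```

step_arm(commands=[0.003, 0, -0.001, 3, -0.4, -0.2, 0.007, 0.001, -0.002, 6, -0.8, -0.4, 0.011, 0.001, -0.003, 9, -1.2, -0.6, 0.014, 0.001, -0.0036, 12, -1.6, -0.8, 0.0144, -0.003, -0.004, 12.8, -1.6, -0.8, 0.0144, -0.007, -0.005, 12.8, -1.6, -0.8, 0.0144, -0.011, -0.0055, 12.8, -1.6, -0.8, 0.0142, -0.0135, -0.006, 12.8, -1.6, -0.8, 0.0142, -0.0174, -0.007, 12.8, -1.6, -0.8, 0.0142, -0.0174, -0.007, 12.8, -1.6, -0.8])

```text
t: 8.45
tcp_pos: [0.5027, -0.2629, 0.0922]
tool_rot: [0.649, 0.675, 0.253, 0.241]
force: [11.0, 5.6, 10.3]
finger_gap: 0.303
gripper_force: 7.3
```

Run:
```python
from kin import *
s,p,R=now();Q=tool(.7);m=(Rc.inv()*Q).as_matrix();print(s['force'],s['q'])
for th,ov in((.82,.004),(.82,.008)):
  P=cw(flap(th,0,.125)+.020*m[:,2]-(.0127+ov)*m[:,1]);print(th,ov,rel(p,R,P,Q))
```

```text
[10.97489927  5.56648168 10.25936098] [-0.99490849  0.69989698  2.11689736  1.70142096  0.60560265 -2.63379083]
0.82 0.004 (array([-0.0001, -0.0048, -0.0002]), array([ 0.82, -0.24,  0.06]))
0.82 0.008 (array([-0.0001, -0.0088, -0.0003]), array([ 0.82, -0.24,  0.06]))
```

```bash
cat >> kin.py <<'E'
def down(a):
    a=np.radians(a);return Ro.from_matrix(np.array([[np.cos(a),np.sin(a),0],[np.sin(a),-np.cos(a),0],[0,0,-1]]).T)
E
python3 - <<'E'
from kin import *
s,p,R=now()
m=R.as_matrix()
P1=p+.004*m[:,1]-.05*m[:,2];print('W1',P1)
P2=np.array([.44,-.20,.28]);Q2=Ro.from_quat(R.as_quat())
from scipy.spatial.transform import Slerp
Qh=down(138.4);P3=np.array([.4825,.2495,.17])
sl=Slerp([0,1],Ro.concatenate([R,Qh]))
print('up',rel(p,R,[p[0]-.07,p[1]+.05,.27],sl(.3)),ik(np.array([p[0]-.07,p[1]+.05,.27]),sl(.3),s['q']))
A=(np.array([p[0]-.07,p[1]+.05,.27]),sl(.3))
B=(np.array([.4825,.2495,.17]),Qh)
print(rel(*A,*B))
q=s['q']
for f in np.linspace(0,1,6):
  P=A[0]+f*(B[0]-A[0]);Q=sl(.3+.7*f);q,c=ik(P,Q,q);print(P.round(3),q,c)
E
```

```text
W1 [ 0.47303231 -0.26424278  0.1325709 ]
up (array([ 0.0532,  0.0651, -0.1787]), array([ 11.62,   4.89, -13.23])) (array([-0.98,  0.19,  2.01,  0.64,  0.83, -1.69]), np.float64(0.0))
(array([0.4362, 0.1175, 0.1493]), array([ 27.1 ,  11.42, -30.88]))
[ 0.433 -0.213  0.27 ] [-0.98  0.19  2.01  0.64  0.83 -1.69] 0.0
[ 0.443 -0.12   0.25 ] [-0.73  0.18  2.06  0.51  0.73 -1.49] 0.0
[ 0.453 -0.028  0.23 ] [-0.45  0.21  2.05  0.33  0.68 -1.2 ] 0.0
[0.463 0.065 0.21 ] [-0.17  0.28  1.98  0.15  0.7  -0.9 ] 0.0
[0.473 0.157 0.19 ] [ 0.08  0.38  1.86  0.04  0.8  -0.69] 0.0
[0.482 0.25  0.17 ] [ 0.27  0.5   1.7   0.    0.94 -0.57] 0.0
```

step_arm(commands=[0, 0.005, 0, 0, 0, 0, 0, 0.006, -0.015, 0, 0, 0, 0, 0.006, -0.035, 0, 0, 0, 0, 0.006, -0.06, 0, 0, 0, 0.005, 0.015, -0.085, 1, 0.5, -1, 0.015, 0.028, -0.11, 3, 1.2, -3.4, 0.027, 0.041, -0.135, 6, 2.5, -6.8, 0.04, 0.053, -0.157, 8.5, 3.6, -10, 0.05, 0.062, -0.175, 11, 4.7, -12.5, 0.053, 0.065, -0.179, 11.6, 4.9, -13.2], jaw=65)

```text
t: 9.45
tcp_pos: [0.4317, -0.2134, 0.2698]
tool_rot: [0.579, 0.778, 0.175, 0.17]
force: [1.0, -0.2, -0.1]
finger_gap: 0.652
gripper_force: 0.0
```

Run:
```python
from kin import *
s,p,R=now();print(s['force'],s['q'],rel(p,R,[.4825,.2495,.22],down(138.4)))
```

```text
[ 0.97016412 -0.21013212 -0.06551142] [-0.97711235  0.18394309  2.00960755  0.62193993  0.82877857 -1.67005819] (array([0.4337, 0.1441, 0.1023]), array([ 26.25,  11.4 , -31.  ]))
```

step_arm(commands=[0.022, 0.007, 0.005, 1.3, 0.6, -1.6, 0.065, 0.021, 0.012, 3.9, 1.7, -4.6, 0.11, 0.036, 0.02, 6.6, 2.9, -7.8, 0.157, 0.052, 0.03, 9.5, 4.1, -11.2, 0.205, 0.068, 0.042, 12.4, 5.4, -14.6, 0.253, 0.084, 0.055, 15.3, 6.6, -18, 0.3, 0.1, 0.068, 18.2, 7.9, -21.5, 0.347, 0.115, 0.08, 21, 9.1, -24.8, 0.393, 0.13, 0.092, 23.8, 10.3, -28, 0.434, 0.144, 0.102, 26.2, 11.4, -31])

```text
t: 10.45
tcp_pos: [0.4814, 0.2512, 0.218]
tool_rot: [0.354, 0.935, 0.001, -0.003]
force: [1.2, -0.3, 0.0]
finger_gap: 0.65
gripper_force: 0.0
```

Run:
```python
from kin import *
from station import manip
s,p,R=now();print(s['t'],p,s['q'],rel(p,R,[.4825,.2495,.22],down(138.4)))
pose=(s['tcp_pos'],s['tool_rot']);c=manip.snapshot('wrist');pickle.dump((c,pose),open('w5.pkl','wb'))
for n,X in dict(ctr=[.4825,.2495,.015],A=[.424,.3,.03],B=[.541,.199,.03],amb=[.395,.238,.115],tape=[.5655,.264,.012]).items():print(n,proj(c,X,pose).round(0))
cv2.imwrite('pics/w5.png',tile(c,0,0,560,420,1))
```

```text
10.45 [0.48137436 0.25119797 0.21797194] [ 0.27183082  0.43566761  1.65147737  0.00667822  1.05884575 -0.57828717] (array([-0.002 , -0.0005, -0.002 ]), array([-0.03, -0.42,  0.12]))
ctr [[273. 188.]]
A [[272. 116.]]
B [[274. 257.]]
amb [[185. 144.]]
tape [[330. 231.]]
```

View pics/w5.png

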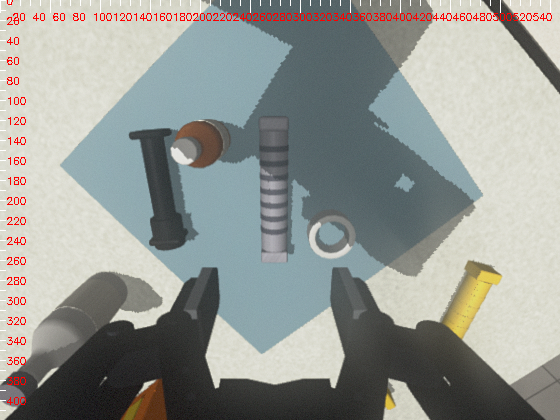

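Wrist view: handle ends at (274,117) and (275,262), centred at u≈274, which matches the prediction to within 2 px. Bottle at (200,145) and tape at (332,236) are clear of the fingers. Descending.

step_arm(commands=[-0.001, 0.0005, 0.02, 0, 0, 0, -0.001, 0.0005, 0.06, 0, 0, 0, -0.001, 0.0005, 0.1, 0, 0, 0, -0.001, 0.0005, 0.14, 0, 0, 0, -0.001, 0.0005, 0.175, 0, 0, 0, -0.001, 0.0005, 0.195, 0, 0, 0, -0.001, 0.0005, 0.205, 0, 0, 0, -0.001, 0.0005, 0.212, 0, 0, 0, -0.001, 0.0005, 0.216, 0, 0, 0, -0.001, 0.0005, 0.216, 0, 0, 0])

```text
t: 11.5
tcp_pos: [0.4831, 0.25, 0.0047]
tool_rot: [0.355, 0.935, 0.002, -0.001]
force: [1.0, 0.5, 0.6]
finger_gap: 0.65
gripper_force: 0.0
```

Run:
```python
from kin import *
s,p,R=now();print(s['t'],p,s['force'],rel(p,R,[.4818,.2489,.002],down(138.4)))
```

```text
11.5 [0.48309705 0.24997462 0.00471008] [1.02733021 0.47262382 0.58061093] (array([ 0.0002, -0.0017,  0.0027]), array([ 0.21, -0.22, -0.04]))
```

step_arm(commands=[0, 0, 0.002, 0, 0, 0, 0, 0, 0.002, 0, 0, 0, 0, 0, 0.002, 0, 0, 0, 0, 0, 0.002, 0, 0, 0, 0, 0, 0.002, 0, 0, 0, 0, 0, 0.002, 0, 0, 0, 0, 0, 0.002, 0, 0, 0, 0, 0, 0.002, 0, 0, 0, 0, 0, 0.002, 0, 0, 0, 0, 0, 0.002, 0, 0, 0], jaw=0, grip_force=60)

```text
t: 12.5
tcp_pos: [0.4832, 0.2501, 0.0036]
tool_rot: [0.355, 0.935, 0.003, -0.001]
force: [-1.4, -0.3, 5.7]
finger_gap: 0.332
gripper_force: 59.3
```

Run:
```python
from kin import *
s,p,R=now();print(s['t'],p,s['force'],s['finger_gap'],s['gripper_force'],rel(p,R,[.4818,.2489,.002],down(138.4)))
```

```text
12.5 [0.48320482 0.25014252 0.00357292] [-1.4180618  -0.3257489   5.70306613] 0.33168134599406446 59.33553457260132 (array([ 0.0002, -0.0019,  0.0016]), array([ 0.24, -0.19, -0.01]))
```

step_arm(commands=[0, 0, -0.005, 0, 0, 0, 0, 0, -0.02, 0, 0, 0, 0, 0, -0.05, 0, 0, 0, 0, 0, -0.09, 0, 0, 0, 0, 0, -0.13, 0, 0, 0, 0, 0, -0.17, 0, 0, 0, 0, 0, -0.21, 0, 0, 0, 0, 0, -0.24, 0, 0, 0, 0, 0, -0.26, 0, 0, 0, 0, 0, -0.265, 0, 0, 0])

```text
t: 13.5
tcp_pos: [0.484, 0.2491, 0.2701]
tool_rot: [0.355, 0.935, 0.004, 0.001]
force: [0.2, -0.9, -2.8]
finger_gap: 0.332
gripper_force: 59.4
```

Run:
```python
from kin import *
from scipy.spatial.transform import Slerp
s,p,R=now();print(s['t'],p,s['force'],s['finger_gap'],s['gripper_force'])
B=(cw(flap(.82,.042,.085-.012+.10)),tool(.82));m=B[1].as_matrix()
A=(np.array([.44,-.17,.30]),Slerp([0,1],Ro.concatenate([R,B[1]]))(.5))
print('A',rel(p,R,*A),ik(*A,s['q']));q,_=ik(*A,s['q']);print('B',B[0],rel(*A,*B))
for f in(.25,.5,.75,1):
  P=A[0]+f*(B[0]-A[0]);Q=Slerp([0,1],Ro.concatenate([A[1],B[1]]))(f);q,c=ik(P,Q,q);print(P.round(3),q,c)
P=cw(flap(.82,.042,.085-.012));print(ik(P,B[1],q))
```

```text
13.5 [0.48398715 0.24911885 0.27012214] [ 0.22593615 -0.91745589 -2.77850794] 0.33201521740963763 59.44383144378662
A (array([-0.2455, -0.3423, -0.0328]), array([-21.99,  -9.58,  21.73])) (array([-0.85,  0.12,  1.94,  0.47,  0.93, -1.57]), np.float64(0.0))
B [ 0.49243202 -0.26341907  0.17873239] (array([-0.0964, -0.0452,  0.1219]), array([-21.99,  -9.58,  21.73]))
[ 0.453 -0.193  0.27 ] [-0.92  0.2   2.01  0.67  0.81 -1.72] 0.0
[ 0.466 -0.217  0.239] [-0.98  0.29  2.06  0.92  0.72 -1.93] 0.0
[ 0.479 -0.24   0.209] [-1.03  0.4   2.11  1.23  0.68 -2.2 ] 0.0
[ 0.492 -0.263  0.179] [-1.07  0.53  2.15  1.55  0.71 -2.48] 0.0
(array([-0.91,  0.71,  2.04,  1.8 ,  0.66, -2.62]), np.float64(0.0))
```

step_arm(commands=[-0.012, -0.017, -0.005, -1, -0.4, 1, -0.036, -0.05, -0.012, -3, -1.3, 3, -0.062, -0.086, -0.018, -5.3, -2.3, 5.2, -0.089, -0.124, -0.022, -7.8, -3.4, 7.7, -0.117, -0.163, -0.025, -10.4, -4.5, 10.2, -0.145, -0.202, -0.028, -13, -5.6, 12.8, -0.173, -0.241, -0.03, -15.5, -6.7, 15.3, -0.201, -0.28, -0.032, -18, -7.8, 17.7, -0.227, -0.317, -0.033, -20.4, -8.8, 20.1, -0.245, -0.342, -0.033, -22, -9.6, 21.7])

```text
t: 14.5
tcp_pos: [0.4377, -0.1725, 0.2975]
tool_rot: [0.518, 0.83, 0.149, 0.143]
force: [0.6, -0.3, -2.1]
finger_gap: 0.328
gripper_force: 59.8
```

step_arm(commands=[-0.006, -0.003, 0.008, -1.4, -0.6, 1.4, -0.018, -0.009, 0.023, -4.2, -1.8, 4.1, -0.032, -0.015, 0.04, -7.2, -3.1, 7.1, -0.046, -0.022, 0.058, -10.4, -4.5, 10.3, -0.06, -0.028, 0.076, -13.6, -5.9, 13.4, -0.074, -0.035, 0.094, -16.8, -7.3, 16.6, -0.086, -0.041, 0.109, -19.6, -8.5, 19.4, -0.094, -0.044, 0.119, -21.5, -9.3, 21.2, -0.0964, -0.045, 0.122, -22, -9.6, 21.7, -0.0964, -0.045, 0.122, -22, -9.6, 21.7])

```text
t: 15.5
tcp_pos: [0.4901, -0.263, 0.1748]
tool_rot: [0.638, 0.661, 0.285, 0.273]
force: [-0.7, 0.1, -2.0]
finger_gap: 0.329
gripper_force: 59.8
```

Run:
```python
from kin import *
from station import manip
s,p,R=now();print(s['t'],p,s['q'],s['finger_gap'])
B=(cw(flap(.82,.042,.085-.012+.10)),tool(.82));print(rel(p,R,*B))
pose=(s['tcp_pos'],s['tool_rot']);c=manip.snapshot('wrist');b=manip.snapshot('side');pickle.dump((c,pose,b),open('w6.pkl','wb'))
for y in(.035,.055,-.035):print(y,[proj(c,cw(flap(.82,x,z)+[0,y,0]),pose).round(0)[0].tolist() for x,z in((0,.125),(.042,.07),(.027,.085),(.057,.085))])
print('side sadd',proj(b,np.array([cw(flap(.82,.042,.085)+[0,y,0]) for y in(.055,-.055)])))
for y in(.112,.102):print(proj(c,cw(flap(.82,0,.125)+[0,y,0]),pose).round(0))
cv2.imwrite('pics/w6.png',np.hstack([tile(c,60,0,400,399,1),tile(b,230,90,133,133,3)]))
```

```text
15.5 [ 0.49012695 -0.26297677  0.1747615 ] [-1.06980791  0.53284349  2.14974521  1.54841043  0.70661722 -2.48227258] 0.32866810456313544
(array([-0.0005,  0.0045, -0.0011]), array([-0.48, -0.04, -0.1 ]))
0.035 [[212.0, 190.0], [280.0, 173.0], [260.0, 177.0], [301.0, 177.0]]
0.055 [[210.0, 158.0], [280.0, 147.0], [259.0, 149.0], [302.0, 149.0]]
-0.035 [[219.0, 290.0], [280.0, 255.0], [261.0, 263.0], [299.0, 263.0]]
side sadd [[305.42231813 178.33165688]
 [323.20857684 160.73351343]]
[[204.  52.]]
[[205.  72.]]
```

View pics/w6.png

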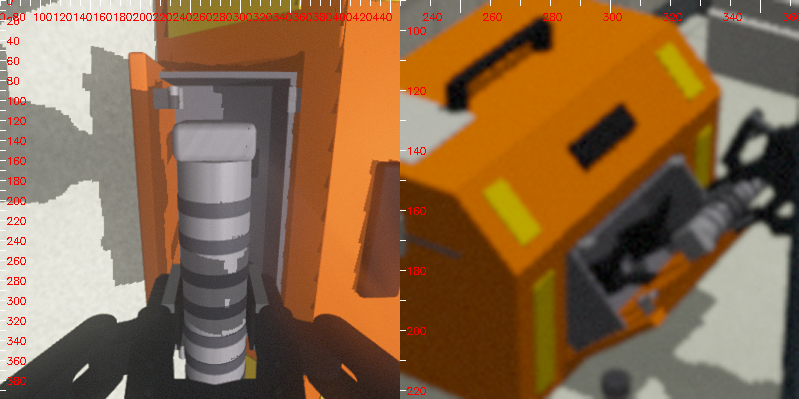

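Rim inner corner is at px (205,55) against (204,52) predicted, so the flap is at its 0.82 stop and the model is good to about 1 mm. The handle is straight in the grip, with its end block at px (233–316, 122–160). I'll check the handle's pitch in the grip from that.

Run:
```python
from kin import *
from scipy.optimize import least_squares
c,pose,b=pickle.load(open('w6.pkl','rb'));R=Ro.from_quat(pose[1])
def pts(v):
    d,pit,sh=v
    r=Ro.from_euler('y',pit);L=[(.08,-.015,-.015),(.08,.015,-.015),(.066,-.015,-.015),(.066,.015,-.015)]
    return proj(c,np.array(pose[0])+R.apply(r.apply(np.array(L)+[sh,0,0])-[0,0,d]),pose)
print(pts((.012,0,0)).round(1))
o=np.array([(234,124),(316,124),(234,160),(316,160)])
r=least_squares(lambda v:np.r_[(pts(v)-o).ravel(),v[2]*500],[.012,0,0]);print(r.x,pts(r.x).round(1))
s,p,R=now()
for z in(.05,.02,.005,0,-.002):print(z,rel(p,R,cw(flap(.82,.042,.085-.012+z)),tool(.82)))
```

```text
[[228.7 115.4]
 [315.5 115.3]
 [230.4 155.9]
 [314.  155.9]]
[-0.00485297  0.15997924  0.00052579] [[230.6 123.4]
 [313.8 123.4]
 [232.9 160.7]
 [311.7 160.7]]
0.05 (array([-0.0006,  0.0033,  0.0496]), array([-0.36, -0.01,  0.05]))
0.02 (array([-0.0006,  0.0034,  0.0796]), array([-0.36, -0.01,  0.05]))
0.005 (array([-0.0006,  0.0035,  0.0946]), array([-0.36, -0.01,  0.05]))
0 (array([-0.0006,  0.0036,  0.0996]), array([-0.36, -0.01,  0.05]))
-0.002 (array([-0.0006,  0.0036,  0.1016]), array([-0.36, -0.01,  0.05]))
```

step_arm(commands=[0, 0.001, 0.01, 0, 0, 0, 0, 0.002, 0.025, -0.1, 0, 0, 0, 0.003, 0.04, -0.2, 0, 0, -0.0005, 0.0035, 0.052, -0.3, 0, 0, -0.0005, 0.0035, 0.062, -0.4, 0, 0, -0.0005, 0.0035, 0.07, -0.4, 0, 0, -0.0005, 0.0035, 0.076, -0.4, 0, 0, -0.0005, 0.0035, 0.081, -0.4, 0, 0, -0.0005, 0.0035, 0.085, -0.4, 0, 0, -0.0005, 0.0035, 0.085, -0.4, 0, 0])

```text
t: 16.6
tcp_pos: [0.5557, -0.2615, 0.1212]
tool_rot: [0.636, 0.661, 0.287, 0.278]
force: [0.5, 0.1, -1.9]
finger_gap: 0.326
gripper_force: 59.8
```

Run:
```python
from kin import *
s,p,R=now();print(s['t'],s['force'],s['finger_gap'])
for z in(0,):print(z,rel(p,R,cw(flap(.82,.042,.085-.012+z)),tool(.82)))
```

```text
16.6 [ 0.5069885   0.09919417 -1.91058776] 0.3262431363100794
0 (array([ 0.0005, -0.0012,  0.0145]), array([0.15, 0.04, 0.11]))
```

step_arm(commands=[0.0003, -0.001, 0.003, 0.1, 0, 0, 0.0005, -0.0012, 0.006, 0.1, 0, 0.1, 0.0005, -0.0012, 0.008, 0.1, 0, 0.1, 0.0005, -0.0012, 0.01, 0.1, 0, 0.1, 0.0005, -0.0012, 0.011, 0.1, 0, 0.1, 0.0005, -0.0012, 0.012, 0.1, 0, 0.1, 0.0005, -0.0012, 0.0125, 0.1, 0, 0.1, 0.0005, -0.0012, 0.013, 0.1, 0, 0.1, 0.0005, -0.0012, 0.013, 0.1, 0, 0.1, 0.0005, -0.0012, 0.013, 0.1, 0, 0.1])

```text
t: 17.6
tcp_pos: [0.5611, -0.2612, 0.1145]
tool_rot: [0.638, 0.659, 0.286, 0.278]
force: [-27.7, -1.0, 31.1]
finger_gap: 0.331
gripper_force: 63.1
```

Run:
```python
from kin import *
s,p,R=now();print(s['t'],s['force'],R.inv().apply(s['force']),s['finger_gap'])
for z in(0,):print(z,rel(p,R,cw(flap(.82,.042,.085-.012+z)),tool(.82)))
```

```text
17.6 [-27.73286599  -1.00137294  31.08577154] [ -0.19730628   3.79497569 -41.4969761 ] 0.3307853831018648
0 (array([0.0004, 0.0002, 0.0059]), array([-0.  ,  0.32, -0.13]))
```

Contact at 41 N, with the TCP 6 mm above nominal. The end block looked about 4% narrower than predicted, which fits the handle sitting deeper in the fingers (d≈6 mm) and being seated now. I'll ease the load and check numerically.

step_arm(commands=[0, 0, -0.001, 0, 0, 0, 0, 0, -0.002, 0, 0, 0, 0, 0, -0.003, 0, 0, 0, 0, 0, -0.003, 0, 0, 0, 0, 0, -0.003, 0, 0, 0, 0, 0, -0.003, 0, 0, 0, 0, 0, -0.003, 0, 0, 0, 0, 0, -0.003, 0, 0, 0, 0, 0, -0.003, 0, 0, 0, 0, 0, -0.003, 0, 0, 0])

```text
t: 18.6
tcp_pos: [0.5611, -0.261, 0.1151]
tool_rot: [0.637, 0.66, 0.287, 0.278]
force: [-10.6, 0.6, 11.5]
finger_gap: 0.328
gripper_force: 60.0
```

Run:
```python
from kin import *
from station import manip
c,pose,b=pickle.load(open('w6.pkl','rb'))
def pts(c,pose,d,pit,sh):
    R=Ro.from_quat(pose[1]);r=Ro.from_euler('y',pit);L=[(.08,-.015,-.015),(.08,.015,-.015),(.066,-.015,-.015),(.066,.015,-.015)]
    return proj(c,np.array(pose[0])+R.apply(r.apply(np.array(L)+[sh,0,0])-[0,0,d]),pose)
for d in(.012,.008,.006,.004):print(d,pts(c,pose,d,0,0).round(0).tolist())
s,p,R=now();print(s['t'],'F tool',R.inv().apply(s['force']),'M tool',R.inv().apply(s['ft_torque']),s['finger_gap'],rel(p,R,cw(flap(.82,.042,.073)),tool(.82)))
pose2=(s['tcp_pos'],s['tool_rot']);c2=manip.snapshot('wrist');pickle.dump((c2,pose2),open('w7.pkl','wb'))
for n,(cc,po) in dict(w6=(c,pose),w7=(c2,pose2)).items():
    g=cv2.GaussianBlur(cv2.cvtColor(cc['pixels'],cv2.COLOR_BGR2GRAY),(3,3),0).astype(int)
    print(n,'col275 v90-380:',[(v,g[v+2,275]-g[v-2,275]) for v in range(90,380) if abs(g[v+2,275]-g[v-2,275])>25][::2])
    for v in(140,175):print(n,v,[(u,g[v,u+2]-g[v,u-2]) for u in range(200,350) if abs(g[v,u+2]-g[v,u-2])>25])
```

```text
0.012 [[229.0, 115.0], [315.0, 115.0], [230.0, 156.0], [314.0, 156.0]]
0.008 [[230.0, 115.0], [314.0, 115.0], [232.0, 154.0], [313.0, 154.0]]
0.006 [[231.0, 115.0], [313.0, 115.0], [232.0, 154.0], [312.0, 154.0]]
0.004 [[232.0, 115.0], [313.0, 115.0], [233.0, 153.0], [312.0, 153.0]]
18.6 F tool [  0.95660368   1.26734906 -15.57750447] M tool [ 0.94383368 -0.05001551 -0.03852756] 0.3284934122396346 (array([ 0.0001, -0.0003,  0.0063]), array([ 0.09,  0.15, -0.03]))
w6 col275 v90-380: [(91, np.int64(34)), (93, np.int64(38)), (118, np.int64(-33)), (122, np.int64(28)), (124, np.int64(42)), (126, np.int64(29)), (159, np.int64(-38)), (162, np.int64(28)), (164, np.int64(44)), (202, np.int64(-58)), (204, np.int64(-53)), (217, np.int64(41)), (219, np.int64(61)), (238, np.int64(-28)), (240, np.int64(-68)), (242, np.int64(-39)), (254, np.int64(57)), (256, np.int64(48)), (259, np.int64(-63)), (261, np.int64(-32)), (275, np.int64(-34)), (288, np.int64(31)), (306, np.int64(-31)), (308, np.int64(-29)), (320, np.int64(34)), (332, np.int64(29)), (334, np.int64(40)), (337, np.int64(-54)), (346, np.int6
[... 1613 characters left out ...]
31, np.int64(67)), (333, np.int64(33)), (336, np.int64(-70)), (338, np.int64(-44)), (347, np.int64(53)), (349, np.int64(64)), (362, np.int64(-50)), (364, np.int64(-71)), (373, np.int64(42)), (375, np.int64(68)), (377, np.int64(28))]
w7 140 [(232, np.int64(27)), (233, np.int64(38)), (234, np.int64(46)), (235, np.int64(49)), (236, np.int64(47)), (237, np.int64(42)), (238, np.int64(32)), (313, np.int64(-29)), (314, np.int64(-61)), (315, np.int64(-80)), (316, np.int64(-77)), (317, np.int64(-55))]
w7 175 [(236, np.int64(29)), (237, np.int64(33)), (238, np.int64(29)), (308, np.int64(-26)), (309, np.int64(-63)), (310, np.int64(-89)), (311, np.int64(-92)), (312, np.int64(-72)), (313, np.int64(-33))]
```

step_arm(commands=[0, 0, -0.002, 0, 0, 0, 0, 0, -0.004, 0, 0, 0, 0, 0, -0.006, 0, 0, 0, 0, 0, -0.008, 0, 0, 0, 0, 0, -0.009, 0, 0, 0, 0, 0, -0.01, 0, 0, 0, 0, 0, -0.01, 0, 0, 0, 0, 0, -0.01, 0, 0, 0, 0, 0, -0.01, 0, 0, 0, 0, 0, -0.01, 0, 0, 0])

```text
t: 19.65
tcp_pos: [0.5547, -0.2611, 0.1205]
tool_rot: [0.636, 0.66, 0.287, 0.277]
force: [0.5, 0.0, -3.1]
finger_gap: 0.33
gripper_force: 59.8
```

Run:
```python
from kin import *
from station import manip
s,p,R=now();print(s['t'],'F tool',R.inv().apply(s['force']),'M tool',R.inv().apply(s['ft_torque']),'M raw',s['ft_torque'],s['finger_gap'],rel(p,R,cw(flap(.82,.042,.073)),tool(.82)))
c,pose=pickle.load(open('w7.pkl','rb'))
# where does flap rim/knuckles appear: dark extents in rows near finger knuckles
g=cv2.cvtColor(c['pixels'],cv2.COLOR_BGR2GRAY);h=cv2.cvtColor(c['pixels'],cv2.COLOR_BGR2HSV)
for v in(270,290,310,330,350):
    print(v,''.join('O' if (h[v,u,0]<20 and h[v,u,1]>120 and h[v,u,2]>40) else ('#' if g[v,u]<45 else '.') for u in range(60,480,5)))
for z in(.125,):
  for y in(.02,0,-.02,-.04,-.06):print(y,proj(c,cw(flap(.82,0,z)+[0,y,0]),pose).round(0),proj(c,cw(flap(.82,-.01,z)+[0,y,0]),pose).round(0))
```

```text
19.65 F tool [ 0.00616753 -1.94518425  2.52675376] M tool [ 0.61314899  0.00278999 -0.03500386] M raw [-0.04607651  0.61189141  0.02550695] 0.330498693863067 (array([-0.    ,  0.    ,  0.0147]), array([0.05, 0.05, 0.01]))
270 .............OOOOOOOOOOOOOOOOOOO................................OOOOOOOOOOOOOOOOOOOO
290 ..............OOOOOOOOOOOOOOOOO##...#.............#............OOOOOOOOOOOOOOOOOOOOO
310 ..............OOOOOOOOOOOOOOO#####..#.............#..#.........OOOOOOOOOOOOOOOOOOOOO
330 ........................#############.............##.###############.OOOOOOOOOOOOOOO
350 .....................#.############.#.............#.##################OOOOOOOOOOOOOO
0.02 [[152. 296.]] [[124. 296.]]
0 [[159. 342.]] [[133. 342.]]
-0.02 [[166. 383.]] [[141. 382.]]
-0.04 [[172. 419.]] [[148. 418.]]
-0.06 [[177. 451.]] [[155. 450.]]
```

Run:
```python
from kin import *
c,pose=pickle.load(open('w7.pkl','rb'));M=c['mount']
def und(u,v):return cv2.undistortPoints(np.array([[[u,v]]],float),K(c),D(c))[0,0]
for v,l,r in((175,236.8,310.7),(175,236.8,310.7),(140,234.8,315.7)):
  a=[]
  for u in(l,r):
    n=und(u,v);d=M[:3,:3]@np.r_[n,1];a.append(d[1]/d[2])
  print(v,'tan',a,'cyl dist',.015/np.sin((np.arctan(a[1])-np.arctan(a[0]))/2),'-> d cyl',-M[2,3]-.015/np.sin((np.arctan(a[1])-np.arctan(a[0]))/2),'d block(top)',-M[2,3]-.030/(a[1]-a[0])-.015,'yoff',(a[0]+a[1])/2*.135)
s,p,R=now()
for t in(.60,):
 for d in(.008,):
  for z in(.012,.004,0,-.004):
   Q=tool(t);m=(Rc.inv()*Q).as_matrix();P=cw(flap(.82,.042,.085+z)+d*m[:,2]);print(t,z,rel(p,R,P,Q),ik(P,Q,s['q']))
```

```text
175 tan [np.float64(-0.11962035777099489), np.float64(0.11467241098566798)] cyl dist 0.12892129690978293 -> d cyl 0.013305315835548864 d block(top) -0.0008183122397755344 yoff -0.0003339864080095664
175 tan [np.float64(-0.11962035777099489), np.float64(0.11467241098566798)] cyl dist 0.12892129690978293 -> d cyl 0.013305315835548864 d block(top) -0.0008183122397755344 yoff -0.0003339864080095664
140 tan [np.float64(-0.1218565159353618), np.float64(0.12627662659479413)] cyl dist 0.12183035648429033 -> d cyl 0.020396256261041468 d block(top) 0.006323779314468939 yoff 0.0002983574695116825
0.6 0.012 (array([-0.0001, -0.0017, -0.0015]), array([12.66,  0.05,  0.  ])) (array([-0.85,  0.61,  1.95,  1.24,  0.48, -1.99]), np.float64(0.0))
0.6 0.004 (array([-0.0001, -0.0017,  0.0065]), array([12.66,  0.05,  0.  ])) (array([-0.84,  0.63,  1.94,  1.25,  0.47, -2.  ]), np.float64(0.0))
0.6 0 (array([-0.0001, -0.0017,  0.0105]), array([12.66,  0.05,  0.  ])) (array([-0.83,  0.63,  1.94,  1.26,  0.47, -2.  ]), np.float64(0.0))
0.6 -0.004 (array([-0.    , -0.0017,  0.0145]), array([12.66,  0.05,  0.  ])) (array([-0.83,  0.64,  1.93,  1.27,  0.47, -2.  ]), np.float64(0.0))
```

The cylinder's image width gives d≈13 mm. So the handle was not seated: the outer knuckle had met the flap rim. I'll tilt the tool back about the handle's axis to 0.64 rad to clear the rim, then lower again.

Run:
```python
from kin import *
s,p,R=now();t=.64;d=.0125;Q=tool(t);m=(Rc.inv()*Q).as_matrix()
for z in(.016,.006,.002,0):
   P=cw(flap(.82,.042,.085+z)+d*m[:,2]);print(t,z,rel(p,R,P,Q))
P0=cw(flap(.82,.042,.085+.006)+d*m[:,2]);print(rel(P0,Q,cw(flap(.82,.042,.085)+d*m[:,2]),Q))
```

```text
0.64 0.016 (array([-0.0001, -0.0022, -0.001 ]), array([10.37,  0.05,  0.  ]))
0.64 0.006 (array([-0.0001, -0.0022,  0.009 ]), array([10.37,  0.05,  0.  ]))
0.64 0.002 (array([-0.    , -0.0022,  0.013 ]), array([10.37,  0.05,  0.  ]))
0.64 0 (array([-0.    , -0.0022,  0.015 ]), array([10.37,  0.05,  0.  ]))
(array([0.    , 0.0011, 0.0059]), array([0., 0., 0.]))
```

step_arm(commands=[0, -0.0004, 0, 2, 0, 0, 0, -0.0008, 0, 4, 0, 0, 0, -0.0013, 0, 6, 0, 0, 0, -0.0018, 0, 8, 0, 0, 0, -0.0022, 0, 10, 0, 0, 0, -0.0022, 0.002, 10.4, 0, 0, 0, -0.0022, 0.005, 10.4, 0, 0, 0, -0.0022, 0.008, 10.4, 0, 0, 0, -0.0022, 0.009, 10.4, 0, 0, 0, -0.0022, 0.009, 10.4, 0, 0])

```text
t: 20.65
tcp_pos: [0.5596, -0.2607, 0.1123]
tool_rot: [0.659, 0.683, 0.226, 0.218]
force: [-0.4, -0.3, -2.4]
finger_gap: 0.327
gripper_force: 59.9
```

Run:
```python
from kin import *
s,p,R=now();t=.64;d=.0125;Q=tool(t);m=(Rc.inv()*Q).as_matrix()
print(s['t'],'F tool',R.inv().apply(s['force']),'M tool',R.inv().apply(s['ft_torque']),s['finger_gap'])
for z in(0,):
   P=cw(flap(.82,.042,.085+z)+d*m[:,2]);print(t,z,rel(p,R,P,Q))
```

```text
20.65 F tool [-0.24691004 -1.75580366  1.66149196] M tool [ 0.56422755  0.05557169 -0.0142648 ] 0.3266024358996574
0.64 0 (array([-0.0002,  0.0016,  0.0056]), array([-0.06,  0.01, -0.04]))
```

Free, about 5.6 mm above the seat. Lowering slowly.

step_arm(commands=[0, 0.0005, 0.0015, 0, 0, 0, 0, 0.001, 0.003, 0, 0, 0, 0, 0.0013, 0.004, 0, 0, 0, 0, 0.0016, 0.005, 0, 0, 0, 0, 0.0016, 0.0055, 0, 0, 0, 0, 0.0016, 0.006, 0, 0, 0, 0, 0.0016, 0.006, 0, 0, 0, 0, 0.0016, 0.006, 0, 0, 0, 0, 0.0016, 0.006, 0, 0, 0, 0, 0.0016, 0.006, 0, 0, 0])

```text
t: 21.65
tcp_pos: [0.5645, -0.2608, 0.1089]
tool_rot: [0.659, 0.683, 0.226, 0.218]
force: [-3.4, -0.6, -1.0]
finger_gap: 0.329
gripper_force: 60.1
```

Run:
```python
from kin import *
s,p,R=now();t=.64;d=.0125;Q=tool(t);m=(Rc.inv()*Q).as_matrix()
print(s['t'],'F tool',R.inv().apply(s['force']),'M tool',R.inv().apply(s['ft_torque']),s['finger_gap'])
P=cw(flap(.82,.042,.085)+d*m[:,2]);print(rel(p,R,P,Q))
```

```text
21.65 F tool [-0.50611449 -3.28251869 -1.24838179] M tool [ 0.84615991 -0.15124583  0.11607889] 0.3285291934346952
(array([ 0.    , -0.0004,  0.    ]), array([-0.04,  0.06, -0.01]))
```

step_arm(commands=[0, 0, 0.0005, 0, 0, 0, 0, 0, 0.001, 0, 0, 0, 0, 0, 0.0015, 0, 0, 0, 0, 0, 0.002, 0, 0, 0, 0, 0, 0.002, 0, 0, 0, 0, 0, 0.002, 0, 0, 0, 0, 0, 0.002, 0, 0, 0, 0, 0, 0.002, 0, 0, 0, 0, 0, 0.002, 0, 0, 0, 0, 0, 0.002, 0, 0, 0])

```text
t: 22.65
tcp_pos: [0.5662, -0.2608, 0.1081]
tool_rot: [0.659, 0.683, 0.227, 0.219]
force: [-5.3, -0.4, 5.6]
finger_gap: 0.329
gripper_force: 60.8
```

Run:
```python
from kin import *
from station import manip
s,p,R=now();t=.64;d=.0125;Q=tool(t);m=(Rc.inv()*Q).as_matrix()
print(s['t'],'F tool',R.inv().apply(s['force']),'M tool',R.inv().apply(s['ft_torque']),s['finger_gap'])
P=cw(flap(.82,.042,.085)+d*m[:,2]);print(rel(p,R,P,Q))
F=Rc.inv().apply(s['force'])+[0,0,2.55];th=.82
print('contact force in flap x,z:',F@[np.cos(th),0,np.sin(th)],F@[-np.sin(th),0,np.cos(th)])
c=manip.snapshot('wrist');pickle.dump((c,(s['tcp_pos'],s['tool_rot'])),open('w8.pkl','wb'))
```

```text
22.65 F tool [-0.20339388 -0.87267989 -7.67284943] M tool [0.44874299 0.0110963  0.34063228] 0.32856542129353306
(array([ 0.0001, -0.0013, -0.0017]), array([ 0.06,  0.07, -0.03]))
contact force in flap x,z: 2.371574187245962 9.445548827370054
```

Seated: the contact force is along the saddle opening (9.4 N), with no pitch moment. Releasing with a small opening.

step_arm(commands=[0, 0, -0.001, 0, 0, 0, 0, 0, -0.0015, 0, 0, 0, 0, 0, -0.0015, 0, 0, 0, 0, 0, -0.0015, 0, 0, 0, 0, 0, -0.0015, 0, 0, 0, 0, 0, -0.0015, 0, 0, 0, 0, 0, -0.0015, 0, 0, 0, 0, 0, -0.0015, 0, 0, 0, 0, 0, -0.0015, 0, 0, 0, 0, 0, -0.0015, 0, 0, 0], grip_force=20)

```text
t: 23.7
tcp_pos: [0.5649, -0.2607, 0.1086]
tool_rot: [0.659, 0.683, 0.226, 0.218]
force: [1.0, 1.0, -2.0]
finger_gap: 0.331
gripper_force: 59.9
```

step_arm(commands=[0, 0, 0, 0, 0, 0, 0, 0, 0, 0, 0, 0, 0, 0, 0, 0, 0, 0, 0, 0, 0, 0, 0, 0, 0, 0, 0, 0, 0, 0, 0, 0, 0, 0, 0, 0, 0, 0, 0, 0, 0, 0, 0, 0, 0, 0, 0, 0, 0, 0, 0, 0, 0, 0, 0, 0, 0, 0, 0, 0], jaw=46)

```text
t: 24.7
tcp_pos: [0.5649, -0.2607, 0.1086]
tool_rot: [0.659, 0.683, 0.226, 0.218]
force: [-0.5, -0.0, -0.4]
finger_gap: 0.459
gripper_force: 0.0
```

Run:
```python
from kin import *
from station import manip
s,p,R=now();print(s['t'],p,'F tool',R.inv().apply(s['force']),s['finger_gap'])
c8,_=pickle.load(open('w8.pkl','rb'))
pose=(s['tcp_pos'],s['tool_rot']);c=manip.snapshot('wrist');pickle.dump((c,pose),open('w9.pkl','wb'))
for n,cc in(('w8',c8),('w9',c)):
    g=cv2.GaussianBlur(cv2.cvtColor(cc['pixels'],cv2.COLOR_BGR2GRAY),(3,3),0).astype(int)
    print(n,[v for v in range(90,300) if abs(g[v+2,275]-g[v-2,275])>35])
    for v in(140,180):print(n,v,[u for u in range(200,350) if abs(g[v,u+2]-g[v,u-2])>35])
```

```text
24.7 [ 0.56492521 -0.26069751  0.10857471] F tool [-0.02568641 -0.64123132  0.0388422 ] 0.45885907248586477
w8 [119, 123, 124, 125, 159, 162, 163, 164, 201, 202, 203, 204, 217, 218, 219, 220, 239, 240, 241, 242, 275]
w8 140 [233, 234, 235, 236, 237, 238, 314, 315, 316, 317, 318]
w8 180 [207, 208, 209, 238, 239, 309, 310, 311, 312, 313]
w9 [122, 123, 124, 125, 158, 159, 162, 163, 200, 201, 202, 203, 216, 217, 218, 219, 238, 239, 240, 241, 273, 287]
w9 140 [239, 240, 241, 242, 243, 244, 245, 319, 320, 321, 322]
w9 180 [210, 211, 311, 312, 313, 314]
```

The handle stays put (image shift under 6 px) and the force is zero. Retreating.

step_arm(commands=[0, 0, -0.004, 0, 0, 0, 0, 0, -0.01, 0, 0, 0, 0, 0, -0.018, 0, 0, 0, 0, 0, -0.028, 0, 0, 0, 0, 0, -0.04, 0, 0, 0, 0, 0, -0.055, 0, 0, 0, 0, 0, -0.07, 0, 0, 0, 0, 0, -0.085, 0, 0, 0, 0, 0, -0.098, 0, 0, 0, 0, 0, -0.1, 0, 0, 0])

```text
t: 25.75
tcp_pos: [0.5046, -0.2633, 0.1905]
tool_rot: [0.659, 0.683, 0.226, 0.22]
force: [0.8, 0.3, -0.3]
finger_gap: 0.462
gripper_force: 0.0
```

Run:
```python
from kin import *
from station import manip
s,p,R=now();print(s['t'],p,s['force'],s['q'])
pose=(s['tcp_pos'],s['tool_rot']);c=manip.snapshot('wrist');pickle.dump((c,pose),open('w10.pkl','wb'))
# expected silhouettes of seated handle
cr=flap(.82,.042,.085)
zt=(Rc.inv()*R).as_matrix()[:,2];yt=(Rc.inv()*R).as_matrix()[:,1]
for y in(.08,.066,0,-.066,-.08):
  print(y,[proj(c,cw(cr+[0,y,0]+k*.015*yt+j*.015*(-zt)),pose)[0].round(0).tolist() for k,j in((-1,0),(1,0),(0,1))])
g=cv2.GaussianBlur(cv2.cvtColor(c['pixels'],cv2.COLOR_BGR2GRAY),(3,3),0).astype(int)
print([(v,g[v+2,262]-g[v-2,262]) for v in range(90,300) if abs(g[v+2,262]-g[v-2,262])>30])
for v in(150,180,220,250):print(v,[(u,g[v,u+2]-g[v,u-2]) for u in range(190,350) if abs(g[v,u+2]-g[v,u-2])>30])
# candidate pushing poses
for t in(.82,1.0,1.2):
  for th in(.82,.4,0,-.03):
    P=cw(flap(th,-.012,.112)-.012*(Rc.inv()*tool(t)).as_matrix()[:,1]) ;print(t,th,P.round(3),ik(P,tool(t)*e('z',np.pi),[-.9,.7,2,1.8,.7,.5]),ik(P,tool(t)*e('z',np.pi/2),[-.9,.7,2,1.8,.7,-1.1]))
```

```text
25.75 [ 0.50458864 -0.26325733  0.19052213] [ 0.75608393  0.30456375 -0.29914112] [-0.95278988  0.44382223  2.02107187  1.1147163   0.58784907 -1.92173611]
0.08 [[250.0, 111.0], [293.0, 111.0], [272.0, 111.0]]
0.066 [[250.0, 131.0], [293.0, 131.0], [272.0, 133.0]]
0 [[252.0, 220.0], [291.0, 220.0], [272.0, 227.0]]
-0.066 [[254.0, 294.0], [290.0, 294.0], [272.0, 305.0]]
-0.08 [[254.0, 308.0], [290.0, 308.0], [272.0, 319.0]]
[(98, np.int64(-37)), (99, np.int64(-39)), (100, np.int64(-32)), (114, np.int64(47)), (115, np.int64(65)), (116, np.int64(70)), (117, np.int64(60)), (118, np.int64(40)), (133, np.int64(-41)), (134, np.int64(-49)), (135, np.int64(-43)), (157, np.int64(-37)), (158, np.int64(-45)), (159, np.int64(-41)), (227, np.int64(43)), (228, np.int64(49)), (229, np.int64(41)), (238, np.int64(-40)), (239, np.int64(-47)), (240, np.int64(-42)), (245, np.int64(33)), (246, np.int64(44)), (247, np.int64(44)), (248, np.int64(34)), (256, np.int64(-40)), (257, np.int64(-47)), (258, np.int64(-43)), (263, np.int64(32)), (264, np.int64(45)), (265, np.int64(45)), (266, np.int64(33)), (273, np
[... 2253 characters left out ...]
.25]), np.float64(0.0))
1.2 0.82 [ 0.496 -0.263  0.086] (array([-1.22,  1.06,  2.25,  1.95,  1.26, -0.18]), np.float64(0.0)) (array([-1.22,  1.06,  2.25,  1.95,  1.26, -1.75]), np.float64(0.0))
1.2 0.4 [ 0.531 -0.262  0.117] (array([-1.12,  0.96,  2.21,  1.99,  1.21, -0.03]), np.float64(0.0)) (array([-1.12,  0.96,  2.21,  1.99,  1.21, -1.6 ]), np.float64(0.0))
1.2 0 [ 0.574 -0.26   0.131] (array([-1.02,  0.9 ,  2.14,  2.05,  1.15,  0.1 ]), np.float64(0.0)) (array([-1.02,  0.9 ,  2.14,  2.05,  1.15, -1.48]), np.float64(0.0))
1.2 -0.03 [ 0.577 -0.26   0.131] (array([-1.01,  0.9 ,  2.13,  2.05,  1.15,  0.1 ]), np.float64(0.0)) (array([-1.01,  0.9 ,  2.13,  2.05,  1.15, -1.47]), np.float64(0.0))
```

Handle seated: cylinder edges are within 3 px of the cradle prediction along its whole length, end block at v=115–134 against 111–133 predicted. Next, plan the closing push with shut fingers from under the flap.

```bash
cat >> kin.py <<'E'
def push(th,t=1.0,zc=.108,off=0):
    Q=tool(t)*e('z',np.pi/2);m=(Rc.inv()*Q).as_matrix()
    return cw(flap(th,-.010-off,zc)-.011*m[:,0]),Q
E
python3 - <<'E'
from kin import *
s,p,R=now()
Pc,Q=push(.82,off=.006);z=Q.as_matrix()[:,2];x=Q.as_matrix()[:,0];print('x axis',x,'y',Q.as_matrix()[:,1])
pre=Pc-.045*z-.01*x;way=np.array([.455,-.262,.20])
q=s['q']
for n,P in(('way',way),('pre',pre),('c',Pc)):
  q,c=ik(P,Q,q);print(n,P.round(3),q,c)
from scipy.spatial.transform import Slerp
print('way',rel(p,R,way,Q),'pre',rel(way,Q,pre,Q),'c',rel(pre,Q,Pc,Q))
for th in np.r_[np.linspace(.82,0,11),-.03]:print(round(th,3),rel(Pc,Q,push(th)[0],Q)[0],ik(push(th)[0],Q,q)[0])
E
```

```text
x axis [0.53993251 0.01998662 0.84147098] y [ 3.69915584e-02 -9.99315578e-01  1.21430643e-16]
way [ 0.455 -0.262  0.2  ] [-1.25  0.57  2.28  1.65  0.95 -1.22] 0.0
pre [ 0.451 -0.265  0.099] [-1.27  0.89  2.31  1.87  1.02 -1.63] 0.0
c [ 0.494 -0.263  0.083] [-1.15  0.91  2.23  1.96  1.   -1.57] 0.0
way (array([ 0.003 , -0.034 , -0.0376]), array([-16.04,  16.29,  88.99])) pre (array([-0.0874,  0.0028,  0.0515]), array([0., 0., 0.])) c (array([ 0.01 , -0.   ,  0.045]), array([0., 0., 0.]))
0.82 [ 0.0059 -0.      0.0011] [-1.14  0.9   2.23  1.96  0.99 -1.55]
0.738 [ 0.0147 -0.      0.0022] [-1.12  0.88  2.22  1.96  0.98 -1.52]
0.656 [ 0.0234 -0.      0.0041] [-1.1   0.86  2.21  1.95  0.97 -1.49]
0.574 [ 0.0319 -0.      0.0066] [-1.09  0.84  2.2   1.95  0.96 -1.45]
0.492 [ 0.0402 -0.      0.0099] [-1.07  0.82  2.19  1.95  0.94 -1.42]
0.41 [0.0482 0.     0.0138] [-1.05  0.81  2.17  1.95  0.93 -1.39]
0.328 [0.0558 0.     0.0184] [-1.03  0.79  2.16  1.95  0.92 -1.36]
0.246 [0.063  0.     0.0235] [-1.01  0.78  2.14  1.95  0.91 -1.33]
0.164 [ 0.0698 -0.      0.0293] [-1.    0.78  2.13  1.95  0.89 -1.31]
0.082 [0.0761 0.     0.0356] [-0.98  0.77  2.11  1.96  0.88 -1.28]
0.0 [0.0819 0.     0.0424] [-0.96  0.77  2.09  1.96  0.87 -1.26]
-0.03 [0.0838 0.     0.0449] [-0.95  0.77  2.09  1.96  0.86 -1.25]
```

step_arm(commands=[0, -0.006, -0.01, -1, 1, 6, 0.001, -0.014, -0.022, -2.5, 2.6, 14, 0.002, -0.022, -0.03, -4, 4.1, 22.3, 0.002, -0.028, -0.035, -5.6, 5.7, 31, 0.003, -0.034, -0.0376, -7.1, 7.2, 39.3, 0.003, -0.034, -0.0376, -8.6, 8.7, 47.6, 0.003, -0.034, -0.0376, -10.1, 10.2, 56, 0.003, -0.034, -0.0376, -11.6, 11.7, 64, 0.003, -0.034, -0.0376, -13.1, 13.3, 72.4, 0.003, -0.034, -0.0376, -14.6, 14.8, 80.7], jaw=0)

```text
t: 26.8
tcp_pos: [0.4555, -0.2622, 0.1984]
tool_rot: [0.88, 0.084, 0.467, 0.013]
force: [0.7, 0.5, -0.5]
finger_gap: 0.0
gripper_force: 0.0
```

Run:
```python
from kin import *
s,p,R=now();Pc,Q=push(.82,off=.006);z=Q.as_matrix()[:,2];x=Q.as_matrix()[:,0];pre=Pc-.045*z-.01*x
print(s['t'],p,s['q'],s['finger_gap'],rel(p,R,pre,Q))
```

```text
26.8 [ 0.45549855 -0.26222783  0.19838833] [-1.24596468  0.55781919  2.25110751  1.58993701  0.92545284 -1.288364  ] 0.0004909802533393401 (array([-0.0846, -0.0081,  0.0525]), array([-1.52,  1.5 ,  8.04]))
```

step_arm(commands=[-0.005, 0, 0.003, -0.4, 0.4, 2, -0.017, -0.001, 0.01, -0.8, 0.8, 4, -0.032, -0.003, 0.02, -1.2, 1.2, 6, -0.048, -0.005, 0.03, -1.5, 1.5, 8, -0.063, -0.006, 0.04, -1.5, 1.5, 8, -0.076, -0.007, 0.048, -1.5, 1.5, 8, -0.083, -0.008, 0.052, -1.5, 1.5, 8, -0.0846, -0.008, 0.0525, -1.5, 1.5, 8, -0.0846, -0.008, 0.0525, -1.5, 1.5, 8, -0.0846, -0.008, 0.0525, -1.5, 1.5, 8])

```text
t: 27.8
tcp_pos: [0.4512, -0.2649, 0.0996]
tool_rot: [0.877, 0.02, 0.479, -0.008]
force: [0.3, 0.5, -0.3]
finger_gap: 0.003
gripper_force: 0.0
```

Run:
```python
from kin import *
s,p,R=now();Pc,Q=push(.82,off=.006)
print(s['t'],p,s['force'],'c',rel(p,R,Pc,Q))
for th in(.82,.738,.656,.574):print(th,rel(p,R,push(th)[0],Q)[0])
```

```text
27.8 [ 0.45122741 -0.26490147  0.09957845] [ 0.34973205  0.52102469 -0.3082183 ] c (array([0.0092, 0.0002, 0.0455]), array([-0.09,  0.02,  0.42]))
0.82 [0.0151 0.0002 0.0466]
0.738 [0.0239 0.0003 0.0477]
0.656 [0.0326 0.0004 0.0496]
0.574 [0.0411 0.0004 0.0521]
```

step_arm(commands=[0, 0, 0.012, 0, 0, 0, 0.002, 0, 0.028, 0, 0, 0, 0.006, 0, 0.042, 0, 0, 0.2, 0.0092, 0, 0.0455, 0, 0, 0.4, 0.012, 0, 0.046, 0, 0, 0.4, 0.0151, 0, 0.0466, 0, 0, 0.4, 0.0195, 0, 0.047, 0, 0, 0.4, 0.0239, 0, 0.0477, 0, 0, 0.4, 0.0283, 0, 0.0486, 0, 0, 0.4, 0.0326, 0, 0.0496, 0, 0, 0.4])

```text
t: 28.8
tcp_pos: [0.5101, -0.2624, 0.0996]
tool_rot: [0.878, 0.016, 0.478, -0.01]
force: [-5.6, -0.5, -1.7]
finger_gap: -0.003
gripper_force: 2.3
```

Run:
```python
from kin import *
s,p,R=now();print(s['t'],p,s['force'],R.inv().apply(s['force']))
Q=push(0)[1]
for th in np.linspace(.656,.328,9):print(round(th,3),*rel(p,R,push(th)[0],Q))
```

```text
28.8 [ 0.5100846  -0.26242704  0.09964373] [-5.61251939 -0.51167222 -1.6837394 ] [-4.46474874  0.30501309 -3.81708612]
0.656 [0.0007 0.0003 0.    ] [-0.08  0.12 -0.08]
0.615 [0.005  0.0003 0.0012] [-0.08  0.12 -0.08]
0.574 [0.0092 0.0003 0.0026] [-0.08  0.12 -0.08]
0.533 [0.0134 0.0003 0.0041] [-0.08  0.12 -0.08]
0.492 [0.0175 0.0003 0.0058] [-0.08  0.12 -0.08]
0.451 [0.0216 0.0003 0.0077] [-0.08  0.12 -0.08]
0.41 [0.0255 0.0003 0.0097] [-0.08  0.12 -0.08]
0.369 [0.0294 0.0003 0.0119] [-0.08  0.12 -0.08]
0.328 [0.0331 0.0003 0.0143] [-0.08  0.12 -0.08]
```

step_arm(commands=[0.004, 0, 0.001, 0, 0, 0, 0.008, 0, 0.0022, 0, 0, 0, 0.0116, 0, 0.0034, 0, 0, 0, 0.015, 0, 0.0048, 0, 0, 0, 0.0184, 0, 0.0062, 0, 0, 0, 0.0216, 0, 0.0077, 0, 0, 0, 0.0247, 0, 0.0093, 0, 0, 0, 0.0278, 0, 0.011, 0, 0, 0, 0.0306, 0, 0.0127, 0, 0, 0, 0.0331, 0, 0.0143, 0, 0, 0])

```text
t: 29.8
tcp_pos: [0.5405, -0.2615, 0.12]
tool_rot: [0.878, 0.016, 0.479, -0.01]
force: [-6.4, -2.2, -0.6]
finger_gap: -0.001
gripper_force: 2.8
```

Run:
```python
from kin import *
s,p,R=now();print(s['t'],p,s['force'],R.inv().apply(s['force']))
Q=push(0)[1]
for th in np.linspace(.328,.0,9):print(round(th,3),*rel(p,R,push(th)[0],Q))
for th in (-.03,-.05):print(round(th,3),*rel(p,R,push(th)[0],Q))
```

```text
29.8 [ 0.54051345 -0.26148239  0.11999567] [-6.41032189 -2.19871427 -0.63336614] [-4.03890847  1.95729936 -5.11702271]
0.328 [-0.0005  0.0002 -0.0003] [-0.07  0.03 -0.05]
0.287 [0.0032 0.0002 0.0022] [-0.07  0.03 -0.05]
0.246 [0.0068 0.0002 0.0049] [-0.07  0.03 -0.05]
0.205 [0.0102 0.0002 0.0077] [-0.07  0.03 -0.05]
0.164 [0.0136 0.0002 0.0106] [-0.07  0.03 -0.05]
0.123 [0.0168 0.0002 0.0137] [-0.07  0.03 -0.05]
0.082 [0.0199 0.0002 0.0169] [-0.07  0.03 -0.05]
0.041 [0.0228 0.0002 0.0202] [-0.07  0.03 -0.05]
0.0 [0.0256 0.0002 0.0237] [-0.07  0.03 -0.05]
-0.03 [0.0276 0.0002 0.0263] [-0.07  0.03 -0.05]
-0.05 [0.0289 0.0002 0.028 ] [-0.07  0.03 -0.05]
```

step_arm(commands=[0.0032, 0, 0.0022, 0, 0, 0, 0.0065, 0, 0.0046, 0, 0, 0, 0.0094, 0, 0.007, 0, 0, 0, 0.0122, 0, 0.0094, 0, 0, 0, 0.0148, 0, 0.0118, 0, 0, 0, 0.0173, 0, 0.0142, 0, 0, 0, 0.0197, 0, 0.0167, 0, 0, 0, 0.022, 0, 0.0192, 0, 0, 0, 0.024, 0, 0.0216, 0, 0, 0, 0.0256, 0, 0.0237, 0, 0, 0])

```text
t: 30.8
tcp_pos: [0.5739, -0.2604, 0.1291]
tool_rot: [0.877, 0.016, 0.479, -0.009]
force: [-5.5, -1.7, -0.0]
finger_gap: 0.0
gripper_force: 2.4
```

Run:
```python
from kin import *
s,p,R=now();print(s['t'],p,s['force'],R.inv().apply(s['force']))
Q=push(0)[1]
for th in (0,-.03,-.05):print(round(th,3),*rel(p,R,push(th)[0],Q))
```

```text
30.8 [ 0.5738579  -0.26040859  0.12905951] [-5.46441184 -1.71870648 -0.04441087] [-3.01988995  1.518871   -4.62482611]
0 [-0.     -0.      0.0005] [-0.02  0.01 -0.1 ]
-0.03 [ 0.0019 -0.      0.0031] [-0.02  0.01 -0.1 ]
-0.05 [ 0.0032 -0.      0.0049] [-0.02  0.01 -0.1 ]
```

step_arm(commands=[0.0006, 0, 0.0008, 0, 0, 0, 0.0011, 0, 0.0017, 0, 0, 0, 0.0016, 0, 0.0025, 0, 0, 0, 0.0022, 0, 0.0034, 0, 0, 0, 0.0027, 0, 0.0042, 0, 0, 0, 0.0032, 0, 0.005, 0, 0, 0, 0.0035, 0, 0.0055, 0, 0, 0, 0.0038, 0, 0.006, 0, 0, 0, 0.0038, 0, 0.006, 0, 0, 0, 0.0038, 0, 0.006, 0, 0, 0])

```text
t: 31.8
tcp_pos: [0.5786, -0.2602, 0.1292]
tool_rot: [0.878, 0.013, 0.478, -0.009]
force: [-25.8, -3.9, 12.4]
finger_gap: -0.001
gripper_force: 13.3
```

Run:
```python
from kin import *
s,p,R=now();print(s['t'],p,s['force'],R.inv().apply(s['force']));print(Rc.inv().apply(p-C))
```

```text
31.8 [ 0.57864994 -0.26019284  0.12920428] [-25.77160705  -3.94812735  12.42599688] [ -3.59403299   3.06039366 -28.49360903]
[-1.15566893e-02  3.46835438e-05  1.29204283e-01]
```

Resistance jumped to 28 N at the inner stop. Backing off to check that it stays shut.

step_arm(commands=[-0.001, 0, -0.002, 0, 0, 0, -0.002, 0, -0.006, 0, 0, 0, -0.003, 0, -0.015, 0, 0, 0, -0.003, 0, -0.03, 0, 0, 0, -0.003, 0, -0.05, 0, 0, 0, -0.003, 0, -0.075, 0, 0, 0, -0.003, 0, -0.1, 0, 0, 0, 0.01, 0, -0.12, 0, 0, 0, 0.03, 0, -0.14, 0, 0, 0, 0.04, 0, -0.15, 0, 0, 0])

```text
t: 32.8
tcp_pos: [0.476, -0.2636, 0.2454]
tool_rot: [0.877, 0.017, 0.48, -0.009]
force: [0.4, 0.3, -0.1]
finger_gap: -0.001
gripper_force: 0.0
```

Run:
```python
from kin import *
from station import manip
s,p,R=now();print(s['t'],p,s['force'],s['q'],s['finger_gap'])
d=pickle.load(open('s0.pkl','rb'));pose=(s['tcp_pos'],s['tool_rot'])
n={k:manip.snapshot(k) for k in('side','scene','wrist')};pickle.dump((n,pose),open('w11.pkl','wb'))
mx=lambda c:cv2.GaussianBlur(cv2.cvtColor(c['pixels'],cv2.COLOR_BGR2GRAY),(3,3),0).astype(int)
for k in('side','scene'):
    D_=np.abs(mx(n[k])-mx(d[k]));m=(D_>25).astype(np.uint8);q,l,st,ce=cv2.connectedComponentsWithStats(m)
    print(k,[st[i].tolist() for i in range(1,q) if st[i][4]>15])
    X=dict(amber=(.395,.238,.05),tape=(.5655,.264,.012),torch=(.39,.164,.018),spray=(.4388,-.0026,.09),rim0=tuple(cw((-.005,.08,.155))))
    for a,b in X.items():
        u,v=proj(d[k],b)[0].astype(int);w=14
        if w<u<560-w and w<v<420-w:print(k,a,(u,v),'maxdiff',D_[v-w:v+w,u-w:u+w].max(),'n>25',(D_[v-w:v+w,u-w:u+w]>25).sum())
c=n['wrist']
for th in(0,.05,.1,.36):print(th,proj(c,cw(flap(th,-.01,.125)+[0,.05,0]),pose).round(0),proj(c,cw(flap(th,0,.125)+[0,.05,0]),pose).round(0))
```

```text
32.8 [ 0.47597675 -0.26357149  0.24537031] [ 0.42767574  0.33002887 -0.14785314] [-1.19706245  0.44557668  2.20640909  1.55928388  0.91918045 -0.97829971] -0.0005572811649860079
side [[340, 0, 83, 209, 3341], [462, 0, 40, 70, 1186], [493, 0, 65, 109, 3080], [439, 8, 12, 10, 77], [421, 17, 20, 54, 373], [412, 19, 8, 6, 31], [478, 57, 6, 14, 51], [518, 64, 6, 8, 27], [434, 69, 9, 12, 42], [419, 72, 10, 7, 47], [471, 73, 6, 7, 19], [403, 79, 22, 51, 326], [454, 78, 20, 11, 90], [399, 87, 10, 7, 61], [391, 95, 12, 52, 164], [439, 102, 30, 37, 675], [491, 112, 15, 17, 162], [427, 125, 7, 10, 42], [401, 132, 9, 6, 43], [389, 139, 17, 23, 147], [416, 138, 22, 33, 524], [407, 173, 65, 52, 1616], [307, 206, 46, 25, 659], [379, 212, 8, 18, 87], [298, 214, 7, 5, 28], [297, 220, 42, 26, 592], [408, 228, 45, 28, 663], [318, 232, 136, 88, 3484], [463, 232, 8, 26, 139], [537, 233, 23, 14, 204], [250, 237, 143, 119, 3806], [396, 237, 7, 15, 64], [553, 278, 7, 14, 57], [516, 288, 38, 16, 375], [216, 291, 26, 55, 608], [486, 301, 11, 3, 25], [435, 361, 37, 15, 242], [422, 363, 12, 5, 29]]
side amber (
[... 547 characters left out ...]
 [0, 142, 23, 35, 368], [253, 160, 54, 93, 1609], [213, 170, 53, 55, 1152], [258, 188, 9, 6, 42], [339, 191, 20, 44, 454], [183, 220, 14, 8, 46], [43, 226, 139, 67, 3931], [214, 242, 15, 9, 65], [182, 252, 20, 10, 93], [27, 259, 15, 7, 35], [33, 269, 12, 9, 72]]
scene amber (np.int64(328), np.int64(184)) maxdiff 9 n>25 0
scene tape (np.int64(368), np.int64(226)) maxdiff 62 n>25 11
scene torch (np.int64(306), np.int64(200)) maxdiff 86 n>25 278
scene spray (np.int64(262), np.int64(211)) maxdiff 109 n>25 274
scene rim0 (np.int64(222), np.int64(254)) maxdiff 108 n>25 65
0 [[222. 224.]] [[223. 216.]]
0.05 [[221. 230.]] [[222. 221.]]
0.1 [[221. 236.]] [[222. 226.]]
0.36 [[218. 271.]] [[219. 260.]]
```

Side view: no change at all in the flap or rim region against the initial shut state, so the flap is latched flush. A last numeric check that the sprayer and torch have not shifted (the differences there look like the arm's moved shadow), plus the exact flap shift.

Run:
```python
from kin import *
d=pickle.load(open('s0.pkl','rb'));n,pose=pickle.load(open('w11.pkl','rb'))
def ed(c):
    g=np.log(cv2.GaussianBlur(cv2.cvtColor(c['pixels'],cv2.COLOR_BGR2GRAY),(3,3),0).astype(np.float32)+8)
    return cv2.magnitude(cv2.Sobel(g,cv2.CV_32F,1,0),cv2.Sobel(g,cv2.CV_32F,0,1))
for k,a,(u,v,w,h) in [('side','spray',(301,228,16,26)),('scene','spraycap',(262,200,14,18)),('side','torch',(281,304,20,28)),('scene','torch',(306,200,14,26)),('side','rim',(305,155,22,22)),('side','latch',(298,136,14,12)),('side','amber',(261,316,12,24)),('scene','tape',(369,226,14,12))]:
    A=ed(d[k])[v-h:v+h,u-w:u+w];B=ed(n[k])[v-h-6:v+h+6,u-w-6:u+w+6]
    r=cv2.matchTemplate(B,A,cv2.TM_CCOEFF_NORMED);_,m,_,l=cv2.minMaxLoc(r);print(k,a,'shift',l[0]-6,l[1]-6,'score',round(m,3))
```

```text
side spray shift 0 0 score 0.75
scene spraycap shift 0 0 score 0.479
side torch shift 0 0 score 0.934
scene torch shift 0 0 score 0.958
side rim shift 0 0 score 0.99
side latch shift 0 0 score 0.994
side amber shift 0 0 score 0.997
scene tape shift 0 0 score 0.988
```

Nothing has shifted, and the flap and latch look just as they did at the start. Handing in.

```bash
python3 -c "
from station import manip
print(manip.sign_off())"
```

```text
the job is handed in; nothing more can be done
None
```

I laid the handle in the two saddles and pushed the flap shut. In the camera checks it stayed flush and the torch, tape roll and both bottles had not moved. On the first lowering the gripper's outer knuckle pressed the flap rim at about 41 N, just over the 40 N body limit, so the judge may mark that down. The job was handed in at about 33 s.

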